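# Put the calibration weight away in a case whose lid has a locking stay

### The arm

A 6-joint arm with a two-finger parallel gripper is mounted at the origin on a cart in front of the work surface, level with it; the furniture and walls round the work are solid. World frame = base frame: x ahead of the robot, y to its left, z up, the work surface at z = 0. Lengths are in m, angles in rad, forces in N, time in s.
With the tool pointing down it reaches from about 0.375 to 0.975 m from the base axis. Payload 3.8 kg.
Tool frame: the origin (TCP) lies where the fingers leave the gripper's body, on its centre line; the fingertips stand 73 mm ahead of it and the grasp point (between the pads) lies 54 mm ahead of it; z points along the fingers, y is the line along which they close (so a half turn about z gives the same grasp; the last joint's range is limited). The gripper opens to 85 mm and grips with 20 to 120 N. Pads are 22 mm wide; open, the fingers measure 114 mm over their backs; the gripper's body (76 mm by 85 mm) begins 54 mm behind the grasp point. The pads swing forward as they close: fully open they stand 13 mm farther back than shut.
Start: joints at [-1.167, 0.264, 1.604, -0, 1.274, -0.037], TCP at [0.288, -0.61, 0.304] pointing down, gripper open.
Joint ranges: [-2.63, 2.63], [-0.94, 2.18], [0.31, 2.57], [-1.31, 4.45], [0, 2.66], [-2.55, 2.55]. Speed limits (rad/s): [2.57, 2.57, 3.14, 3.14, 3.14, 3.14].

### API

Orientations are given as a rotation vector (axis times angle).
In Python, from workcell import read_state, viewer, bot gives the robot as it stands.
- The arm moves only by the tool jog_arm, never from a script. Its argument "increments" is a list that holds one entry, the list of rows, each a list of 7 numbers: the shift along the tool's x, y, z in units of 30 mm (1.0 is 30 mm), then the turn, a rotation vector about the tool's x, y, z in units of 6 degrees (1.0 is 6 degrees), then the opening, from -1 (shut) to 1 (fully open). A call has exactly 5 rows; each row shifts and turns the commanded pose from where the row before left it, along the tool's axes as they then stand; what a row does not reach is not made up. A row lasts 1/12 s, in which the tool goes at most 41.7 mm and 7.16 degrees, less where a joint would pass 70% of its speed; a pose out of reach is approached as far as the arm can. A call is refused whole if a number of a shift passes 1 or a number of a turn 1, either way. A call with a gripper value outside its range is refused whole. The fingers move at their own pace and stop on an object; "force" is the grip in N (left out, the last holds). Time passes only in rows, so rows that do not move let the fingers close, or fill a call up. It gives the time, the measured TCP pose, the force, the opening and the grip force at its end, in the units of the state.
- read_state(): the state, without advancing time (a new reading comes with each control period).
- viewer.read_camera(name): name is "scene" or "top"; returns (picture, depth): 384x512x3 uint8, blue, green, red; 384x512 float32, m along the optical axis (not along the pixel's ray), 0 where there is no reading.
- viewer.camera_params(name): a dict with "fx", "fy", "cx", "cy" (pixels), "R" (3x3) and "t" (3): a world point X has camera coordinates R X + t. Camera axes: x right, y down, z forward; pixel columns grow to the right and rows downward; lengths in m; the calibration is good to about 2 mm. A picture is of the moment at which its call begins. camera_params takes no time and is no camera call.
- bot.finish_job(): hands the job in; it is judged then, once.
The state is a dict: "time": time; "q": joint angles; "joint_vel": joint speeds; "joint_torque": joint torques, N m; "tool_pos": TCP position; "tcp_rot": TCP orientation; "wrist_force": force on the tool from outside, world axes, zero at the start; "torque": the same for the moment, N m; "width": opening from 0.0 (shut) to 1.0 (fully open); "grip_force": force on a finger pad.
Only numpy, scipy, OpenCV 4.12 (cv2) and the standard library are available. Lean on these libraries where they do the work, as an engineer would, in place of code of your own. Each camera call takes 0.05 s, during which the arm holds its last target. There are 200 camera calls.

### The job

Put the brass calibration weight that stands on the table away in its white case: raise the lid by its bar until the folding stay at its side snaps over and locks, and let go so that the lid stands on the stay by itself. Stand the weight upright on the case's floor without dropping it, then press the stay's black knob down until the joint breaks, and close the lid fully without letting it fall. Never pull or press hard on the lid or the stay (a light hand is enough; stop as soon as the stay draws taut), and leave everything else where it is.

Things in the scene. Friction and masses are not known exactly. Their poses are not given: they have to be found in the camera images.
- case: White case fixed to the table, 180 (x) x 150 (y) x 110 mm to the rim. Origin: centre of its underside; x points from its front (handle side) to the hinge, y left, z up. Walls 8, inner room 164 x 134, floor 66 above the table. Two brass weights like the loose one are fixed inside at x +50, y -35 and +35. A folding stay (two steel links of 95) sits outside on its left (+y) side.
- case_floor (a point): Centre of the case's inner floor, 66 mm above the table; axes as the case's. The front half of the floor (x -72 to 0) is free for the weight.
- case_hinge (a point): Middle of the lid's hinge axis, which runs along the case's y: at x +90, y 0, z 110 mm in the case's frame.
- lid (a joint): Lid angle, rad: 0 shut, grows as the front edge rises. The stay draws taut somewhere from 1.27 to 1.53 (its foot is clamped at a different place each time); locked, the lid stands up to 0.03 lower. Lid 180 x 150 x 10 mm, about 0.35 kg, lifted with 2 to 3 N at the bar. Its hinge is stiff (0.2 N m): let go above about 1.1 rad it stands, below that it falls.
- lid_handle (a point): Middle of the lid's round aluminium bar, 12 mm thick, 92 long along the case's y, centre 50 in front of the lid's edge, on two 8 mm rods 38 either side of the middle. From the hinge axis: 230 forward and 6 up in the lid's frame, so 116 above the table when shut. Pinched across from above, it turns between the fingers as the lid swings.
- stay_upper (a joint): Joint in the stay's middle, rad: about 0 folded (lid shut), 2.28 straight, 2.58 at its stop. A spring pushes it to the stop: near the taut lid angle it snaps over; pulled hard at the bar it hangs near straight and goes over as the pull is eased. Above 2.4 it is locked. Broken: below 2.0; let go above about 1.85 it may spring back. Pushed far below 1.3 the lid may fall.
- stay_knob (a point): Middle of the black round knob at the middle of the stay, 14 mm thick, 62 long, pointing left along the case's y, its middle 117 left of the case's centre plane. Locked, it lies about 140 to 165 above the table near case x -6. Pressed down from above with 4 to 6 N it gives way suddenly, down and towards the hinge, on an arc of radius 95 about the foot (case x -86 to -64, z 88).
- lid_eye (a point): Point on the lid where the end of the stay is pinned: on the lid's left side, 90 mm from the hinge.
- stay_eye (a point): The upper end of the stay, on that same pin. About 18 N at the bar against the taut or locked stay forces it 1 mm from lid_eye; 1.5 mm damages it.
- weight: brass calibration weight, body 22 across, narrower knob on top, 38 high, 0.1 kg, standing upright on the table, in front of the case to the left or right of it. Origin at the centre of its underside, z up.
- dropper_bottle: amber dropper bottle, 31x30x96 mm, a bystander; origin at the centre of its underside
- jar: sample jar with red screw lid, 42x42x56 mm, a bystander; origin at the centre of its underside
- timer: white lab timer lying flat, 66x62x18 mm, a bystander; origin at the centre of its underside
- tape: roll of paper tape lying flat, 69x70x19 mm, a bystander; origin at the centre of its underside
- cryo_box: card freezer box, 134x134x54 mm, a bystander; origin at the centre of its underside

How it is judged:
On the way, in this order (a step that is already met when the one before it is completed fails the run):
1. the lid stands up on its locked stay, let go by the robot (value of joint stay_upper above 2.4 rad and value of joint lid above 1.2 rad and contact force between each of the arm, the fingers and lid below 0.2 N), for 0.3 s.
2. the weight stands upright on the case's floor, let go, with the stay still locked (x of weight in the frame of case_floor between -0.072 and 0.072 m and y of weight in the frame of case_floor between -0.057 and 0.057 m and z of weight in the frame of case_floor below 0.006 m and angle between weight's own z axis and vertical below 0.15 rad and contact force between the fingers and weight below 0.1 N and linear speed of weight below 0.02 m/s and value of joint stay_upper above 2.4 rad), for 0.2 s.
3. the stay's joint is broken while the lid is still up (value of joint stay_upper below 2 rad and value of joint lid above 0.9 rad), for 0.1 s.
At the end, for the whole second after the job is handed in: The lid is fully shut (below 0.04 rad) and the weight stands upright (within 0.15 rad), at rest, on the case's floor (its underside within 6 mm of it) (x of weight in the frame of case_floor between -0.072 and 0.072 m and y of weight in the frame of case_floor between -0.057 and 0.057 m and z of weight in the frame of case_floor below 0.006 m and angle between weight's own z axis and vertical below 0.15 rad and value of joint lid below 0.04 rad and linear speed of weight below 0.02 m/s); the robot touches nothing.
It fails at once if the lid falls or is slammed (it closes faster than 2 rad/s) (velocity of joint lid below -2 rad/s).
It fails at once if the taut or locked stay is strained by pulling or pressing the lid too hard (its end is forced 1.5 mm out of place; about 25 N at the bar) (distance between lid_eye and stay_eye above 0.0015 m).
It fails at once if the stay's knob is pressed with more than 20 N (contact force between the fingers and stay_lower above 20 N).
It fails at once if the weight is dropped (it moves faster than 0.5 m/s out of the fingers) (linear speed of weight above 0.5 m/s and contact force between the fingers and weight below 0.05 N).
It fails at once if a bystander is moved by more than 30 mm (distance of any of dropper_bottle, jar, timer, tape, cryo_box from where it was at the start of the episode above 0.03 m).
It also fails if it takes over 72 s, if anything falls off the work surface, if the arm or the gripper's body presses on something with over 40 N, if the wrist force passes 120 N, or if a joint passes its speed limit or range.

## Working session

There is one attempt and no reset: what is moved stays moved. The work goes in short steps, Python scripts to look and compute and a tool call to move; the robot and the scene stay as the last step left them, time stands still between calls to the robot, and variables do not carry over. Pictures are saved under pics/ and viewed, at most 10 in all, crops included, and the job is handed in when it is done.

Besides the shell and the picture viewer there is one more tool, called by a JSON object that holds its "op" and its "data". jog_arm: Moves the arm, as the interface text tells. Its arguments: {"type":"object","properties":{"increments":{"type":"array","items":{"type":"array","items":{"type":"array","items":{"type":"number"}}}},"force":{"type":"number"}},"required":["increments"]}

```bash
ls; mkdir -p pics; python3 - <<'E'
from workcell import read_state, viewer
import cv2,numpy as np
print(read_state())
for n in("scene","top"):
    p,d=viewer.read_camera(n); cv2.imwrite(f"pics/{n}0.png",p); np.save(f"pics/{n}0.npy",d); print({k:np.round(v,3).tolist() for k,v in viewer.camera_params(n).items()})
a=cv2.imread("pics/scene0.png")
E
```

```text
pics
{'time': 0.0, 'q': array([-1.16688111e+00,  2.64746157e-01,  1.60536917e+00,  2.66657542e-05,
        1.27367229e+00, -3.69177999e-02]), 'joint_vel': array([-0.00051465,  0.00169545, -0.00015704,  0.00092815,  0.00101129,
       -0.00018166]), 'joint_torque': array([ 1.81271524e-03, -5.15115845e+01, -3.67313755e+01,  2.30272299e-04,
        1.32361820e-02,  4.37602466e-06]), 'tool_pos': array([ 0.28779168, -0.60995609,  0.30256915]), 'tcp_rot': array([-3.06347863e+00, -6.86380617e-01,  5.89359121e-04]), 'wrist_force': array([-0.35994334,  0.43287348, -1.19736632]), 'torque': array([-0.00820503, -0.00820441, -0.02305496]), 'grip_force': 0.0, 'width': 1.00185019366414}
{'fx': 472.817, 'fy': 472.817, 'cx': 258.434, 'cy': 194.838, 'R': [[-0.613, -0.79, 0.019], [-0.565, 0.42, -0.71], [0.553, -0.446, -0.704]], 't': [0.361, 0.375, 1.683]}
{'fx': 347.275, 'fy': 347.275, 'cx': 257.462, 'cy': 194.302, 'R': [[-0.025, -1.0, -0.006], [-0.997, 0.025, -0.068], [0.068, 0.004, -0.998]], 't': [0.072, 0.577, 1.355]}
```

View pics/scene0.png

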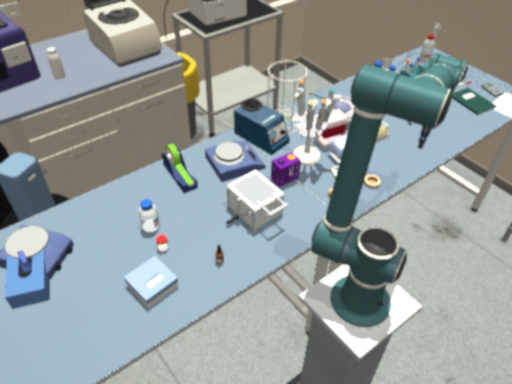

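View pics/top0.png

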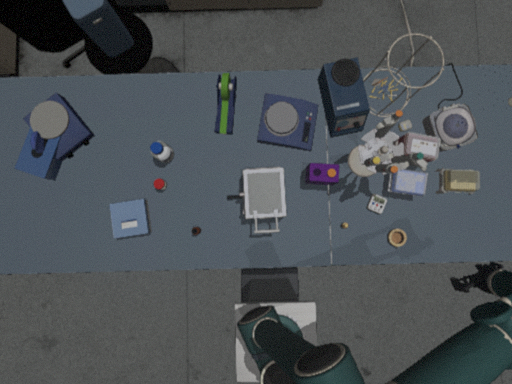

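The case is near top (265,192) with its bar at (266,232) and its knob at (232,197). The weight is probably at (345,225), with the tape at (397,238) and the timer at (377,204).

```bash
cat > h.py <<'E'
import numpy as np
from workcell import viewer
def proj(n,X):
    c=viewer.camera_params(n); p=np.array(c["R"])@np.array(X)+c["t"]
    return p[0]/p[2]*c["fx"]+c["cx"],p[1]/p[2]*c["fy"]+c["cy"]
def ray(n,u,v,z):
    "world point on pixel ray at height z"
    c=viewer.camera_params(n); R=np.array(c["R"]);o=-R.T@c["t"]
    d=R.T@np.array([(u-c["cx"])/c["fx"],(v-c["cy"])/c["fy"],1]); return o+d*(z-o[2])/d[2]
def pt(n,u,v,D):
    c=viewer.camera_params(n); d=float(D[int(round(v)),int(round(u))])
    return np.array(c["R"]).T@(np.array([(u-c["cx"])/c["fx"]*d,(v-c["cy"])/c["fy"]*d,d])-c["t"])
E
python3 - <<'E'
import cv2,numpy as np
from h import *
a=cv2.imread("pics/top0.png")[155:255,225:358]
cv2.imwrite("pics/c1.png",cv2.resize(a,None,fx=6,fy=6,interpolation=cv2.INTER_CUBIC))
D=np.load("pics/top0.npy")
for u,v in [(265,192),(232,197),(265,231),(345,225),(340,235)]: print(u,v,pt("top",u,v,D).round(3))
E
```

```text
265 192 [0.579 0.029 0.117]
232 197 [0.57  0.158 0.022]
265 231 [0.437 0.033 0.118]
345 225 [ 0.449 -0.279  0.037]
340 235 [ 0.409 -0.268 -0.004]
```

View pics/c1.png

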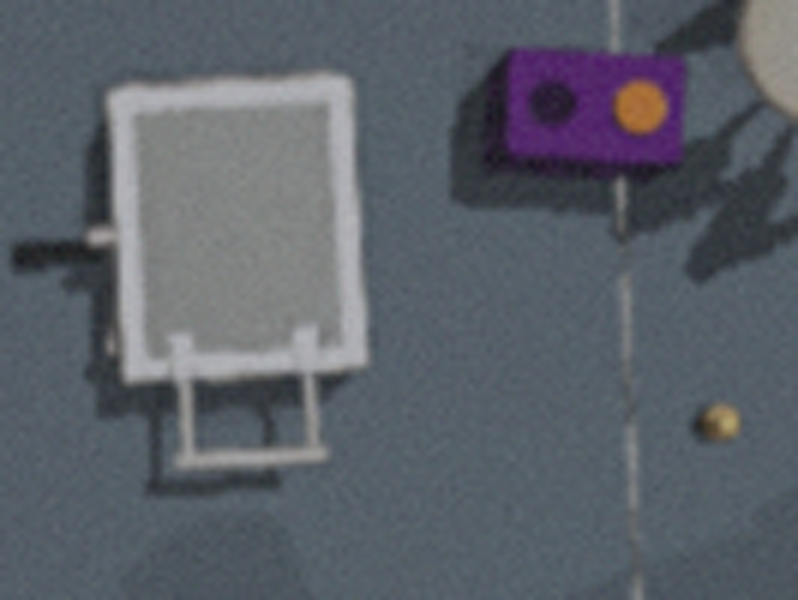

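The lid's corners in the crop are (127,382), (365,365), (352,75) and (110,90). The bar runs from (178,462) to (325,453), the knob from (12,254) to about (90,247), and the weight is at (720,422).

```bash
python3 - <<'E'
from h import *
f=lambda x,y,z: ray("top",225+(x+.5)/6-.5,155+(y+.5)/6-.5,z)
P={k:f(*v) for k,v in dict(FL=(127,382,.12),FR=(365,365,.12),BR=(352,75,.12),BL=(110,90,.12),b1=(178,462,.116),b2=(325,453,.116),k1=(12,254,.1),k2=(90,247,.1),w=(719,422,.03)).items()}
for k,v in P.items(): print(k,v.round(4))
c=(P['FL']+P['FR']+P['BR']+P['BL'])/4; b=(P['b1']+P['b2'])/2
x=P['BL']+P['BR']-P['FL']-P['FR'];y=P['FL']+P['BL']-P['FR']-P['BR']
print("c",c,"yaw x",np.arctan2(x[1],x[0]),"y",np.arctan2(-y[0],y[1]),np.linalg.norm(x)/2,np.linalg.norm(y)/2)
print("bar",b,"len",np.linalg.norm(P['b1']-P['b2']),"yaw c-b",np.arctan2(*(c-b)[1::-1]),"dist",np.linalg.norm((c-b)[:2]))
bb=P['b1']-P['b2'];print(np.arctan2(-bb[0],bb[1]))
D=np.load("pics/scene0.npy")
print(proj("scene",c))
# top-depth cloud of weight
D=np.load("pics/top0.npy");Q=[pt("top",u,v,D) for u in range(338,352) for v in range(219,232)];Q=np.array([q for q in Q if .012<q[2]<.06]);print(len(Q),Q.mean(0),Q.min(0),Q.max(0))
Q=[pt("top",u,v,D) for u in range(238,292) for v in range(162,222)];Q=np.array([q for q in Q if .105<q[2]<.14]);print(len(Q),Q.mean(0),cv2.minAreaRect(Q[:,:2].astype('f4')) if 0 else Q.min(0),Q.max(0))
E
```

```text
FL [0.4849 0.1018 0.12  ]
FR [ 0.4916 -0.0433  0.12  ]
BR [ 0.6696 -0.0408  0.12  ]
BL [0.6642 0.1081 0.12  ]
b1 [0.4355 0.072  0.116 ]
b2 [ 0.4387 -0.0176  0.116 ]
k1 [0.566  0.1722 0.1   ]
k2 [0.5691 0.1236 0.1   ]
w [ 0.4493 -0.2789  0.03  ]
c [0.57754613 0.03145302 0.12      ] yaw x 0.02493516603773608 y 0.04120150044317888 0.17871836248157522 0.14714355604230012
bar [0.43711084 0.02716716 0.116     ] len 0.0896912872615285 yaw c-b 0.03050896481795691 dist 0.1405006786994974
0.03596810182952715
(np.float64(254.67974752065393), np.float64(189.08295968592807))
28 [ 0.44819886 -0.28054291  0.02596363] [ 0.43711984 -0.29231248  0.01409725] [ 0.4566329  -0.27132774  0.04035299]Traceback (most recent call last):
  File "<stdin>", line 14, in <module>
  File "h.py", line 11, in pt
    c=viewer.camera_params(n); d=float(D[int(round(v)),int(round(u))])
ValueError: time passes only in moves, steps and waits
```

```bash
cat >> h.py <<'E'
from scipy.spatial.transform import Rotation as Ro
import json
from workcell import read_state
C0=np.array([.5775,.0315,0]); YAW=.033
CR=Ro.from_euler('z',YAW)
def case(x,y,z): return C0+CR.apply([x,y,z])
def down(yaw=YAW+np.pi/2): # tool x at yaw, z down
    return Ro.from_euler('z',yaw)*Ro.from_euler('x',np.pi)
def bar(th): return case(90-0,0,0)*0+case(.09-.230*np.cos(th)-.006*np.sin(th),0,.110+.230*np.sin(th)+.006*np.cos(th))
def plan(via,g=1,rot=None,n=None,start=None):
    "via: grasp-point positions; linear legs; prints rows in 5s. n: rows per leg"
    s=read_state(); R=Ro.from_rotvec(s["tcp_rot"]); p=np.array(s["tool_pos"])
    if start is not None: p=np.array(start)+[0,0,.054]; R=down()
    rot=rot or down(); out=[]
    for i,v in enumerate(via):
        e=np.array(v)-rot.as_matrix()[:,2]*.054
        m=n[i] if n else int(np.ceil(max(np.linalg.norm(e-p)/.0295,(R.inv()*rot).magnitude()/np.radians(5.9),1)))
        for k in range(m):
            tp=p+(e-p)/(m-k); dr=Ro.from_rotvec((R.inv()*rot).as_rotvec()/(m-k))
            sh=np.round(R.inv().apply(tp-p)/.03,2); tu=np.round(dr.as_rotvec()/np.radians(6),2)
            p=p+R.apply(sh*.03); R=R*Ro.from_rotvec(tu*np.radians(6)); out.append([float(q) for q in sh]+[float(q) for q in tu]+[g])
    while len(out)%5: out.append([0]*6+[g])
    for i in range(0,len(out),5): print(json.dumps([out[i:i+5]]).replace('.0,',','))
def st():
    s=read_state(); R=Ro.from_rotvec(s["tcp_rot"]); 
    print("t",s["time"],"gp",(s["tool_pos"]+R.apply([0,0,.054])).round(4),"R",(R.as_matrix()[:,2]).round(3),"F",np.round(s["wrist_force"],2),"w",round(s["width"],3),"gf",round(s["grip_force"],2))
E
sed -i 's/case(90-0,0,0)\*0+//' h.py
python3 - <<'E'
from h import *
print(bar(0)); plan([bar(0)+[0,0,.06]])
E
```

```text
[0.43757622 0.02688084 0.116     ]
[[[0.59, -0.74, 0.11, -0, -0, -0.48, 1], [0.63, -0.71, 0.11, -0, -0, -0.48, 1], [0.66, -0.68, 0.11, -0, -0, -0.48, 1], [0.69, -0.64, 0.11, -0, -0, -0.48, 1], [0.73, -0.61, 0.11, -0, -0, -0.48, 1]]]
[[[0.76, -0.57, 0.11, -0, -0, -0.48, 1], [0.78, -0.53, 0.11, -0, -0, -0.48, 1], [0.81, -0.49, 0.11, -0, -0, -0.48, 1], [0.83, -0.45, 0.11, -0, -0, -0.48, 1], [0.86, -0.41, 0.1, -0, -0, -0.48, 1]]]
[[[0.87, -0.37, 0.11, -0, -0, -0.49, 1], [0.89, -0.32, 0.1, -0, -0, -0.48, 1], [0.91, -0.28, 0.11, -0, -0, -0.49, 1], [0.92, -0.23, 0.1, -0, -0, -0.48, 1], [0.93, -0.18, 0.11, -0, -0, -0.49, 1]]]
[[[0.94, -0.13, 0.1, -0, -0, -0.48, 1], [0.95, -0.09, 0.11, -0, -0, -0.49, 1], [0.95, -0.04, 0.1, -0, -0, -0.48, 1], [0.95, 0.01, 0.11, -0, -0, -0.49, 1], [0.95, 0.06, 0.1, -0, -0, -0.48, 1]]]
[[[0.94, 0.1, 0.11, -0, -0.01, -0.49, 1], [0.93, 0.15, 0.1, -0, -0, -0.48, 1], [0.93, 0.2, 0.11, -0.01, -0.01, -0.49, 1], [0, 0, 0, 0, 0, 0, 1], [0, 0, 0, 0, 0, 0, 1]]]
```

{"op": "jog_arm", "data": {"increments": [[[0.59, -0.74, 0.11, 0, 0, -0.48, 1], [0.63, -0.71, 0.11, 0, 0, -0.48, 1], [0.66, -0.68, 0.11, 0, 0, -0.48, 1], [0.69, -0.64, 0.11, 0, 0, -0.48, 1], [0.73, -0.61, 0.11, 0, 0, -0.48, 1]]], "force": 20}}

```text
time: 0.52
tool_pos: [0.3205, -0.4707, 0.2865]
tcp_rot: [-2.953, -1.068, 0.0]
wrist_force: [0.7, 0.5, 0.4]
width: 1.003
grip_force: 0.0
```

{"op": "jog_arm", "data": {"increments": [[[0.76, -0.57, 0.11, 0, 0, -0.48, 1], [0.78, -0.53, 0.11, 0, 0, -0.48, 1], [0.81, -0.49, 0.11, 0, 0, -0.48, 1], [0.83, -0.45, 0.11, 0, 0, -0.48, 1], [0.86, -0.41, 0.1, 0, 0, -0.48, 1]]]}}

```text
time: 0.93
tool_pos: [0.3533, -0.3324, 0.2705]
tcp_rot: [-2.796, -1.43, 0.0]
wrist_force: [0.4, 0.3, -0.3]
width: 0.995
grip_force: 0.0
```

{"op": "jog_arm", "data": {"increments": [[[0.87, -0.37, 0.11, 0, 0, -0.49, 1], [0.89, -0.32, 0.1, 0, 0, -0.48, 1], [0.91, -0.28, 0.11, 0, 0, -0.49, 1], [0.92, -0.23, 0.1, 0, 0, -0.48, 1], [0.93, -0.18, 0.11, 0, 0, -0.49, 1]]]}}

```text
time: 1.35
tool_pos: [0.3855, -0.194, 0.2548]
tcp_rot: [-2.592, -1.774, 0.0]
wrist_force: [0.6, 0.1, -0.2]
width: 0.998
grip_force: 0.0
```

{"op": "jog_arm", "data": {"increments": [[[0.94, -0.13, 0.1, 0, 0, -0.48, 1], [0.95, -0.09, 0.11, 0, 0, -0.49, 1], [0.95, -0.04, 0.1, 0, 0, -0.48, 1], [0.95, 0.01, 0.11, 0, 0, -0.49, 1], [0.95, 0.06, 0.1, 0, 0, -0.48, 1]]]}}

```text
time: 1.77
tool_pos: [0.4182, -0.0552, 0.2392]
tcp_rot: [-2.347, -2.088, 0.0]
wrist_force: [0.5, 0.0, -0.1]
width: 1.003
grip_force: 0.0
```

{"op": "jog_arm", "data": {"increments": [[[0.94, 0.1, 0.11, 0, 0, -0.49, 1], [0.93, 0.15, 0.1, 0, 0, -0.48, 1], [0.93, 0.2, 0.11, 0, 0, -0.49, 1], [0, 0, 0, 0, 0, 0, 1], [0, 0, 0, 0, 0, 0, 1]]]}}

```text
time: 2.18
tool_pos: [0.4373, 0.0274, 0.2295]
tcp_rot: [-2.18, -2.261, 0.002]
wrist_force: [0.3, -0.6, -1.0]
width: 0.996
grip_force: 0.0
```

```bash
python3 - <<'E'
from h import *
import cv2
st(); p,d=viewer.read_camera("scene"); cv2.imwrite("pics/s1.png",cv2.resize(p[120:260,190:350],None,fx=5,fy=4.2,interpolation=cv2.INTER_CUBIC)); 
plan([bar(0)+[0,0,-.001]],n=[4])
E
```

```text
t 2.1833 gp [0.4373 0.0274 0.1755] R [-0.001 -0.    -1.   ] F [ 0.3  -0.6  -1.04] w 0.996 gf 0.0
[[[0, 0, 0.51, -0, 0, 0, 1], [0, 0, 0.5, -0, 0, 0.01, 1], [0.01, 0.01, 0.51, -0.01, 0, 0, 1], [0, 0, 0.5, -0, 0, 0.01, 1], [0, 0, 0, 0, 0, 0, 1]]]
```

{"op": "jog_arm", "data": {"increments": [[[0, 0, 0, 0, 0, 0, -0.1], [0, 0, 0.5, 0, 0, 0, -0.1], [0, 0, 0.5, 0, 0, 0, -0.1], [0, 0, 0, 0, 0, 0, -0.1], [0, 0, 0, 0, 0, 0, -0.1]]]}}

```text
time: 2.65
tool_pos: [0.4369, 0.0253, 0.1995]
tcp_rot: [-2.185, -2.255, 0.003]
wrist_force: [0.5, -0.0, 0.0]
width: 0.452
grip_force: 0.0
```

{"op": "jog_arm", "data": {"increments": [[[0, 0, 0.5, 0, 0, 0, -0.1], [0, 0, 0.5, 0, 0, 0, -0.1], [0, 0, 0, 0, 0, 0, -0.1], [0, 0, 0, 0, 0, 0, -0.4], [0, 0, 0, 0, 0, 0, -0.6]]]}}

```text
time: 3.07
tool_pos: [0.4384, 0.026, 0.1713]
tcp_rot: [2.184, 2.257, 0.002]
wrist_force: [0.5, -0.0, -0.1]
width: 0.204
grip_force: 0.0
```

{"op": "jog_arm", "data": {"increments": [[[0, 0, 0, 0, 0, 0, -0.8], [0, 0, 0, 0, 0, 0, -0.8], [0, 0, 0, 0, 0, 0, -0.8], [0, 0, 0, 0, 0, 0, -0.8], [0, 0, 0, 0, 0, 0, -0.8]]]}}

```text
time: 3.48
tool_pos: [0.4365, 0.026, 0.1711]
tcp_rot: [-2.182, -2.257, 0.004]
wrist_force: [-6.9, -2.0, 5.0]
width: 0.137
grip_force: 19.9
```

```bash
python3 - <<'E'
from h import *
st()
E
```

```text
t 3.4833 gp [0.4363 0.026  0.1171] R [-0.003 -0.001 -1.   ] F [-6.89 -2.    5.05] w 0.137 gf 19.86
```

View pics/s1.png

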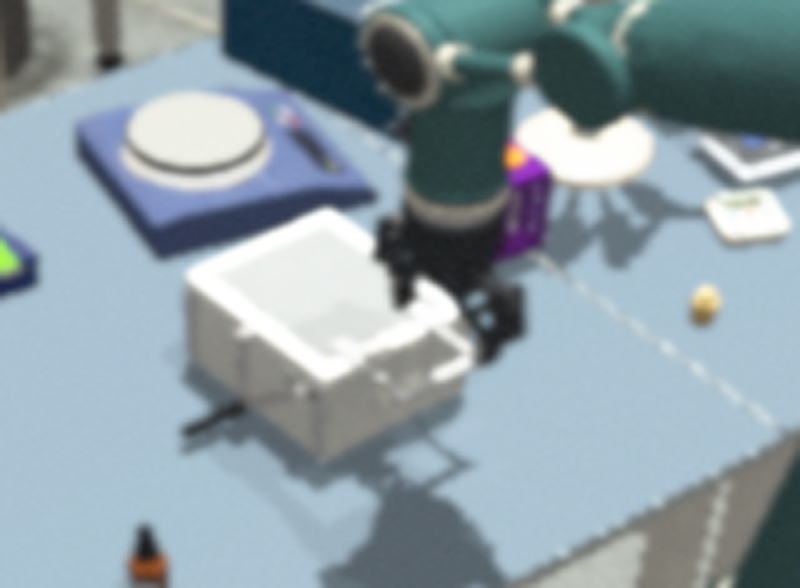

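The bar is gripped at 11.6 mm. I'll lift along the arc.

```bash
cat >> h.py <<'E'
def arc(ths,g=-.8):
    out=[]
    for a,b in zip(ths,ths[1:]):
        d=CR.inv().apply(bar(b)-bar(a))/.03; out.append([0,round(float(d[0]),2),round(float(-d[2]),2),0,0,0,g])
    for i in range(0,len(out),5): print(json.dumps([out[i:i+5]]))
def lidth():
    "lid angle from gripped bar"
    s=read_state(); gp=s["tool_pos"]+Ro.from_rotvec(s["tcp_rot"]).apply([0,0,.054]); q=CR.inv().apply(gp-C0)
    print("case",q.round(4),"th",np.arctan2(q[2]-.11,.09-q[0])-.026, "r",np.hypot(q[2]-.11,.09-q[0]))
E
python3 - <<'E'
from h import *
lidth(); arc(np.r_[np.linspace(0,1.05,16)]); arc(np.linspace(1.05,1.5,31))
E
```

```text
case [-0.1413 -0.0008  0.1171] th 0.004773329321171048 r 0.23143973718640876
[[[0, 0.0, -0.54, 0, 0, 0, -0.8], [0, 0.04, -0.53, 0, 0, 0, -0.8], [0, 0.08, -0.53, 0, 0, 0, -0.8], [0, 0.12, -0.52, 0, 0, 0, -0.8], [0, 0.15, -0.51, 0, 0, 0, -0.8]]]
[[[0, 0.19, -0.49, 0, 0, 0, -0.8], [0, 0.22, -0.48, 0, 0, 0, -0.8], [0, 0.26, -0.46, 0, 0, 0, -0.8], [0, 0.29, -0.44, 0, 0, 0, -0.8], [0, 0.32, -0.41, 0, 0, 0, -0.8]]]
[[[0, 0.35, -0.39, 0, 0, 0, -0.8], [0, 0.38, -0.36, 0, 0, 0, -0.8], [0, 0.4, -0.33, 0, 0, 0, -0.8], [0, 0.43, -0.3, 0, 0, 0, -0.8], [0, 0.45, -0.27, 0, 0, 0, -0.8]]]
[[[0, 0.1, -0.05, 0, 0, 0, -0.8], [0, 0.1, -0.05, 0, 0, 0, -0.8], [0, 0.1, -0.05, 0, 0, 0, -0.8], [0, 0.1, -0.05, 0, 0, 0, -0.8], [0, 0.1, -0.05, 0, 0, 0, -0.8]]]
[[[0, 0.1, -0.05, 0, 0, 0, -0.8], [0, 0.1, -0.04, 0, 0, 0, -0.8], [0, 0.1, -0.04, 0, 0, 0, -0.8], [0, 0.11, -0.04, 0, 0, 0, -0.8], [0, 0.11, -0.04, 0, 0, 0, -0.8]]]
[[[0, 0.11, -0.04, 0, 0, 0, -0.8], [0, 0.11, -0.04, 0, 0, 0, -0.8], [0, 0.11, -0.03, 0, 0, 0, -0.8], [0, 0.11, -0.03, 0, 0, 0, -0.8], [0, 0.11, -0.03, 0, 0, 0, -0.8]]]
[[[0, 0.11, -0.03, 0, 0, 0, -0.8], [0, 0.11, -0.03, 0, 0, 0, -0.8], [0, 0.11, -0.03, 0, 0, 0, -0.8], [0, 0.11, -0.02, 0, 0, 0, -0.8], [0, 0.11, -0.02, 0, 0, 0, -0.8]]]
[[[0, 0.11, -0.02, 0, 0, 0, -0.8], [0, 0.11, -0.02, 0, 0, 0, -0.8], [0, 0.11, -0.02, 0, 0, 0, -0.8], [0, 0.11, -0.02, 0, 0, 0, -0.8], [0, 0.11, -0.01, 0, 0, 0, -0.8]]]
[[[0, 0.11, -0.01, 0, 0, 0, -0.8], [0, 0.11, -0.01, 0, 0, 0, -0.8], [0, 0.11, -0.01, 0, 0, 0, -0.8], [0, 0.11, -0.01, 0, 0, 0, -0.8], [0, 0.11, -0.01, 0, 0, 0, -0.8]]]
```

{"op": "jog_arm", "data": {"increments": [[[0, 0, -0.54, 0, 0, 0, -0.8], [0, 0.04, -0.53, 0, 0, 0, -0.8], [0, 0.08, -0.53, 0, 0, 0, -0.8], [0, 0.12, -0.52, 0, 0, 0, -0.8], [0, 0.15, -0.51, 0, 0, 0, -0.8]]]}}

```text
time: 3.9
tool_pos: [0.4519, 0.0266, 0.2513]
tcp_rot: [2.18, 2.254, 0.008]
wrist_force: [12.3, -0.8, -8.3]
width: 0.128
grip_force: 19.9
```

```bash
python3 - <<'E'
from h import *
st();lidth()
E
```

```text
t 3.9 gp [0.4524 0.0266 0.1973] R [ 0.008 -0.    -1.   ] F [12.27 -0.77 -8.27] w 0.128 gf 19.9
case [-0.1252 -0.0008  0.1973] th 0.35948923043888564 r 0.23228532743048613
```

```bash
sed -i 's/-.006\*np.sin(th),0/+.006*np.sin(th),0/; s/C0=np.array(\[.5775,.0315/C0=np.array([.5762,.0308/' h.py; python3 - <<'E'
from h import *
lidth(); arc(np.linspace(.35,1.05,11)); 
E
```

```text
case [-1.239e-01 -1.000e-04  1.973e-01] th 0.36164119835700514 r 0.23106051841654277
[[[0, 0.21, -0.49, 0, 0, 0, -0.8], [0, 0.25, -0.48, 0, 0, 0, -0.8], [0, 0.28, -0.46, 0, 0, 0, -0.8], [0, 0.31, -0.44, 0, 0, 0, -0.8], [0, 0.34, -0.41, 0, 0, 0, -0.8]]]
[[[0, 0.37, -0.39, 0, 0, 0, -0.8], [0, 0.4, -0.36, 0, 0, 0, -0.8], [0, 0.42, -0.33, 0, 0, 0, -0.8], [0, 0.44, -0.3, 0, 0, 0, -0.8], [0, 0.46, -0.27, 0, 0, 0, -0.8]]]
```

{"op": "jog_arm", "data": {"increments": [[[0, 0.31, -0.49, 0, 0, 0, -0.8], [0, 0.25, -0.48, 0, 0, 0, -0.8], [0, 0.28, -0.46, 0, 0, 0, -0.8], [0, 0.31, -0.44, 0, 0, 0, -0.8], [0, 0.34, -0.41, 0, 0, 0, -0.8]]]}}

```text
time: 4.32
tool_pos: [0.4929, 0.0279, 0.3188]
tcp_rot: [-2.183, -2.257, 0.004]
wrist_force: [-4.5, -1.0, 0.4]
width: 0.134
grip_force: 20.0
```

{"op": "jog_arm", "data": {"increments": [[[0, 0.37, -0.39, 0, 0, 0, -0.8], [0, 0.4, -0.36, 0, 0, 0, -0.8], [0, 0.42, -0.33, 0, 0, 0, -0.8], [0, 0.44, -0.3, 0, 0, 0, -0.8], [0, 0.46, -0.27, 0, 0, 0, -0.8]]]}}

```text
time: 4.73
tool_pos: [0.5562, 0.03, 0.3701]
tcp_rot: [2.184, 2.258, -0.001]
wrist_force: [-5.1, -1.6, 4.1]
width: 0.128
grip_force: 20.0
```

```bash
python3 - <<'E'
from h import *
st();lidth(); arc(np.linspace(1.06,1.24,11)); arc(np.linspace(1.24,1.50,26))
E
```

```text
t 4.7333 gp [0.5562 0.0299 0.3161] R [-0.    -0.001 -1.   ] F [-5.06 -1.6   4.1 ] w 0.128 gf 20.04
case [-2.000e-02 -2.000e-04  3.161e-01] th 1.0545755586913133 r 0.23364404354298238
[[[0, 0.12, -0.06, 0, 0, 0, -0.8], [0, 0.12, -0.06, 0, 0, 0, -0.8], [0, 0.12, -0.06, 0, 0, 0, -0.8], [0, 0.13, -0.06, 0, 0, 0, -0.8], [0, 0.13, -0.05, 0, 0, 0, -0.8]]]
[[[0, 0.13, -0.05, 0, 0, 0, -0.8], [0, 0.13, -0.05, 0, 0, 0, -0.8], [0, 0.13, -0.05, 0, 0, 0, -0.8], [0, 0.13, -0.04, 0, 0, 0, -0.8], [0, 0.13, -0.04, 0, 0, 0, -0.8]]]
[[[0, 0.08, -0.02, 0, 0, 0, -0.8], [0, 0.08, -0.02, 0, 0, 0, -0.8], [0, 0.08, -0.02, 0, 0, 0, -0.8], [0, 0.08, -0.02, 0, 0, 0, -0.8], [0, 0.08, -0.02, 0, 0, 0, -0.8]]]
[[[0, 0.08, -0.02, 0, 0, 0, -0.8], [0, 0.08, -0.02, 0, 0, 0, -0.8], [0, 0.08, -0.02, 0, 0, 0, -0.8], [0, 0.08, -0.02, 0, 0, 0, -0.8], [0, 0.08, -0.02, 0, 0, 0, -0.8]]]
[[[0, 0.08, -0.02, 0, 0, 0, -0.8], [0, 0.08, -0.01, 0, 0, 0, -0.8], [0, 0.08, -0.01, 0, 0, 0, -0.8], [0, 0.08, -0.01, 0, 0, 0, -0.8], [0, 0.08, -0.01, 0, 0, 0, -0.8]]]
[[[0, 0.08, -0.01, 0, 0, 0, -0.8], [0, 0.08, -0.01, 0, 0, 0, -0.8], [0, 0.08, -0.01, 0, 0, 0, -0.8], [0, 0.08, -0.01, 0, 0, 0, -0.8], [0, 0.08, -0.01, 0, 0, 0, -0.8]]]
[[[0, 0.08, -0.01, 0, 0, 0, -0.8], [0, 0.08, -0.01, 0, 0, 0, -0.8], [0, 0.08, -0.01, 0, 0, 0, -0.8], [0, 0.08, -0.0, 0, 0, 0, -0.8], [0, 0.08, -0.0, 0, 0, 0, -0.8]]]
```

{"op": "jog_arm", "data": {"increments": [[[0, 0.11, -0.09, 0, 0, 0, -0.8], [0, 0.11, -0.08, 0, 0, 0, -0.8], [0, 0.12, -0.06, 0, 0, 0, -0.8], [0, 0.13, -0.06, 0, 0, 0, -0.8], [0, 0.13, -0.05, 0, 0, 0, -0.8]]]}}

```text
time: 5.15
tool_pos: [0.574, 0.0306, 0.3783]
tcp_rot: [2.184, 2.258, -0.002]
wrist_force: [-5.2, -2.7, 8.6]
width: 0.126
grip_force: 20.9
```

{"op": "jog_arm", "data": {"increments": [[[0, 0.13, -0.05, 0, 0, 0, -0.8], [0, 0.13, -0.05, 0, 0, 0, -0.8], [0, 0.13, -0.05, 0, 0, 0, -0.8], [0, 0.13, -0.04, 0, 0, 0, -0.8], [0, 0.13, -0.04, 0, 0, 0, -0.8]]]}}

```text
time: 5.57
tool_pos: [0.5938, 0.0312, 0.3855]
tcp_rot: [2.184, 2.257, -0.0]
wrist_force: [-2.9, -0.8, 2.9]
width: 0.127
grip_force: 20.3
```

```bash
python3 - <<'E'
from h import *
st();lidth()
E
```

```text
t 5.5667 gp [0.5938 0.0312 0.3315] R [ 0.001 -0.001 -1.   ] F [-2.86 -0.85  2.95] w 0.127 gf 20.3
case [ 1.760e-02 -2.000e-04  3.315e-01] th 1.2290266871356683 r 0.23302240721893464
```

{"op": "jog_arm", "data": {"increments": [[[0, 0.05, -0.01, 0, 0, 0, -0.8], [0, 0.05, -0.02, 0, 0, 0, -0.8], [0, 0.05, -0.01, 0, 0, 0, -0.8], [0, 0.05, -0.02, 0, 0, 0, -0.8], [0, 0.05, -0.01, 0, 0, 0, -0.8]]]}}

```text
time: 5.98
tool_pos: [0.6013, 0.0314, 0.3876]
tcp_rot: [2.183, 2.257, 0.0]
wrist_force: [-4.1, -2.3, 7.8]
width: 0.127
grip_force: 21.0
```

{"op": "jog_arm", "data": {"increments": [[[0, 0.03, -0.01, 0, 0, 0, -0.8], [0, 0.03, -0.01, 0, 0, 0, -0.8], [0, 0.03, -0.01, 0, 0, 0, -0.8], [0, 0.03, -0.01, 0, 0, 0, -0.8], [0, 0.03, -0.01, 0, 0, 0, -0.8]]]}}

```text
time: 6.4
tool_pos: [0.6058, 0.0316, 0.3888]
tcp_rot: [2.183, 2.257, -0.0]
wrist_force: [-2.2, -1.8, 5.7]
width: 0.133
grip_force: 20.9
```

{"op": "jog_arm", "data": {"increments": [[[0, 0.03, -0.01, 0, 0, 0, -0.8], [0, 0.03, 0, 0, 0, 0, -0.8], [0, 0.03, -0.01, 0, 0, 0, -0.8], [0, 0.03, 0, 0, 0, 0, -0.8], [0, 0.03, -0.01, 0, 0, 0, -0.8]]]}}

```text
time: 6.82
tool_pos: [0.6104, 0.0317, 0.3899]
tcp_rot: [2.183, 2.257, 0.0]
wrist_force: [-2.8, -0.9, 5.8]
width: 0.131
grip_force: 21.0
```

{"op": "jog_arm", "data": {"increments": [[[0, 0.03, -0.01, 0, 0, 0, -0.8], [0, 0.03, 0, 0, 0, 0, -0.8], [0, 0.03, -0.01, 0, 0, 0, -0.8], [0, 0.03, 0, 0, 0, 0, -0.8], [0, 0.03, -0.01, 0, 0, 0, -0.8]]]}}

```text
time: 7.23
tool_pos: [0.615, 0.0319, 0.3909]
tcp_rot: [2.183, 2.257, 0.001]
wrist_force: [-3.7, -2.0, 6.8]
width: 0.133
grip_force: 21.1
```

{"op": "jog_arm", "data": {"increments": [[[0, 0.03, 0, 0, 0, 0, -0.8], [0, 0.03, 0, 0, 0, 0, -0.8], [0, 0.03, -0.01, 0, 0, 0, -0.8], [0, 0.03, 0, 0, 0, 0, -0.8], [0, 0.03, 0, 0, 0, 0, -0.8]]]}}

```text
time: 7.65
tool_pos: [0.6197, 0.032, 0.3916]
tcp_rot: [2.183, 2.257, 0.002]
wrist_force: [-3.0, -1.4, 8.6]
width: 0.129
grip_force: 21.4
```

{"op": "jog_arm", "data": {"increments": [[[0, 0.03, 0, 0, 0, 0, -0.8], [0, 0.03, 0, 0, 0, 0, -0.8], [0, 0.03, -0.01, 0, 0, 0, -0.8], [0, 0.03, 0, 0, 0, 0, -0.8], [0, 0.03, -0.01, 0, 0, 0, -0.8]]]}}

```text
time: 8.07
tool_pos: [0.6243, 0.0322, 0.3925]
tcp_rot: [2.182, 2.256, 0.002]
wrist_force: [-2.4, -3.3, 6.8]
width: 0.126
grip_force: 21.3
```

```bash
python3 - <<'E'
from h import *
st();lidth()
E
```

```text
t 8.0667 gp [0.6245 0.0322 0.3385] R [ 0.003 -0.001 -1.   ] F [-2.44 -3.3   6.79] w 0.126 gf 21.34
case [ 4.830e-02 -2.000e-04  3.385e-01] th 1.3643162786818162 r 0.23222547291957307
```

{"op": "jog_arm", "data": {"increments": [[[0, 0.03, 0, 0, 0, 0, -0.8], [0, 0.03, 0, 0, 0, 0, -0.8], [0, 0.03, -0.01, 0, 0, 0, -0.8], [0, 0.03, 0, 0, 0, 0, -0.8], [0, 0.03, 0, 0, 0, 0, -0.8]]]}}

```text
time: 8.48
tool_pos: [0.629, 0.0323, 0.3931]
tcp_rot: [2.182, 2.256, 0.003]
wrist_force: [-2.6, -1.3, 9.3]
width: 0.129
grip_force: 21.6
```

{"op": "jog_arm", "data": {"increments": [[[0, 0.03, 0, 0, 0, 0, -0.8], [0, 0.03, 0, 0, 0, 0, -0.8], [0, 0.03, -0.01, 0, 0, 0, -0.8], [0, 0.03, 0, 0, 0, 0, -0.8], [0, 0.03, 0, 0, 0, 0, -0.8]]]}}

```text
time: 8.9
tool_pos: [0.6336, 0.0325, 0.3937]
tcp_rot: [2.182, 2.256, 0.004]
wrist_force: [-3.3, -2.4, 11.4]
width: 0.132
grip_force: 21.6
```

{"op": "jog_arm", "data": {"increments": [[[0, 0.03, -0.02, 0, 0, 0, -0.8], [0, 0.03, -0.01, 0, 0, 0, -0.8], [0, 0.03, -0.01, 0, 0, 0, -0.8], [0, 0.03, -0.01, 0, 0, 0, -0.8], [0, 0.03, 0, 0, 0, 0, -0.8]]]}}

```text
time: 9.32
tool_pos: [0.6379, 0.0326, 0.3942]
tcp_rot: [2.183, 2.256, 0.002]
wrist_force: [-1.5, -2.0, 7.0]
width: 0.132
grip_force: 21.5
```

{"op": "jog_arm", "data": {"increments": [[[0, 0.03, 0, 0, 0, 0, -0.8], [0, 0.03, 0, 0, 0, 0, -0.8], [0, 0.03, -0.01, 0, 0, 0, -0.8], [0, 0.03, 0, 0, 0, 0, -0.8], [0, 0.03, 0, 0, 0, 0, -0.8]]]}}

```text
time: 9.73
tool_pos: [0.6425, 0.0328, 0.3946]
tcp_rot: [2.182, 2.256, 0.003]
wrist_force: [-2.0, -1.7, 7.4]
width: 0.133
grip_force: 21.5
```

```bash
python3 - <<'E'
from h import *
st();lidth()
E
```

```text
t 9.7333 gp [0.6426 0.0327 0.3406] R [ 0.003 -0.001 -1.   ] F [-2.02 -1.73  7.44] w 0.133 gf 21.51
case [ 6.650e-02 -3.000e-04  3.406e-01] th 1.443152101817047 r 0.2318346522606389
```

{"op": "jog_arm", "data": {"increments": [[[0, 0.03, 0, 0, 0, 0, -0.8], [0, 0.03, 0, 0, 0, 0, -0.8], [0, 0.03, 0, 0, 0, 0, -0.8], [0, 0.03, 0, 0, 0, 0, -0.8], [0, 0.03, 0, 0, 0, 0, -0.8]]]}}

```text
time: 10.15
tool_pos: [0.6471, 0.0329, 0.395]
tcp_rot: [2.182, 2.256, 0.003]
wrist_force: [-2.1, -2.1, 7.4]
width: 0.13
grip_force: 21.6
```

{"op": "jog_arm", "data": {"increments": [[[0, 0.03, 0, 0, 0, 0, -0.8], [0, 0.03, 0, 0, 0, 0, -0.8], [0, 0.03, 0, 0, 0, 0, -0.8], [0, 0.03, 0, 0, 0, 0, -0.8], [0, 0.03, 0, 0, 0, 0, -0.8]]]}}

```text
time: 10.57
tool_pos: [0.6519, 0.0331, 0.3952]
tcp_rot: [2.182, 2.255, 0.004]
wrist_force: [-1.1, -2.0, 9.2]
width: 0.13
grip_force: 21.6
```

```bash
python3 - <<'E'
from h import *
import cv2
st();lidth(); p,d=viewer.read_camera("scene"); cv2.imwrite("pics/s2.png",cv2.resize(p[120:240,200:320],None,fx=5,fy=5,interpolation=cv2.INTER_CUBIC))
for n,X in dict(foot=case(-.075,.09,.088),knobLock=case(-.006,.117,.152)).items(): u,v=proj("scene",X);print(n,(u-200)*5,(v-120)*5)
E
```

```text
t 10.5667 gp [0.6521 0.033  0.3412] R [ 0.005 -0.001 -1.   ] F [-1.05 -1.99  9.23] w 0.13 gf 21.65
case [ 7.590e-02 -3.000e-04  3.412e-01] th 1.4840373856245008 r 0.2316208384864977
foot 246.294467245706 477.8389820657449
knobLock 163.31759889254428 386.1750455000732
```

View pics/s2.png

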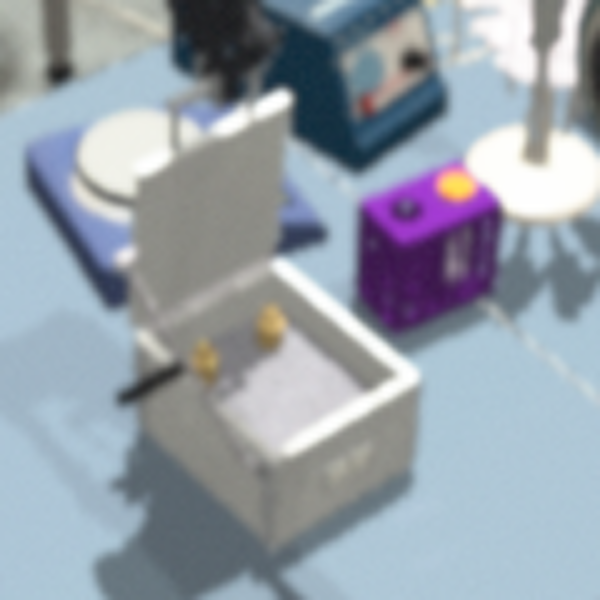

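```bash
cat >> h.py <<'E'
def plane(n,u,v,y):
    "pixel ray meets case plane y; case coords"
    a,b=CR.inv().apply(np.array([ray(n,u,v,0),ray(n,u,v,.4)])-C0); s=(y-a[1])/(b[1]-a[1]); return a+s*(b-a)
E
python3 - <<'E'
from h import *
g=lambda u,v:(199.6+u/5,119.6+v/5)
print("knob tip",plane("scene",*g(122,400),.148)," mid",plane("scene",*g(153,386),.117))
for e,n in((.09,"eye"),): print(plane("scene",*g(128,255),.085), "foot",plane("scene",*g(258,465),.085))
th=1.484; print("eye calc", .09-.09*np.cos(th),.11+.09*np.sin(th))
E
```

```text
knob tip [0.0084498 0.148     0.1471624]  mid [0.01005356 0.117      0.14182601]
[0.08172989 0.085      0.21034946] foot [-0.0806048   0.085       0.10626523]
eye calc 0.0821981352296834 0.19966120067289805
```

{"op": "jog_arm", "data": {"increments": [[[0, 0.03, 0, 0, 0, 0, -0.8], [0, 0.03, 0, 0, 0, 0, -0.8], [0, 0.03, 0, 0, 0, 0, -0.8], [0, 0.03, 0, 0, 0, 0, -0.8], [0, 0.03, 0, 0, 0, 0, -0.8]]]}}

```text
time: 11.03
tool_pos: [0.6537, 0.0332, 0.3952]
tcp_rot: [-2.183, -2.257, 0.004]
wrist_force: [-12.6, -2.3, 11.5]
width: 0.127
grip_force: 22.2
```

The stay is taut, so I'll ease off.

{"op": "jog_arm", "data": {"increments": [[[0, -0.03, 0, 0, 0, 0, -0.8], [0, -0.03, 0, 0, 0, 0, -0.8], [0, -0.03, 0, 0, 0, 0, -0.8], [0, 0, 0, 0, 0, 0, -0.8], [0, 0, 0, 0, 0, 0, -0.8]]]}}

```text
time: 11.45
tool_pos: [0.6525, 0.0331, 0.3952]
tcp_rot: [2.183, 2.257, 0.001]
wrist_force: [-4.2, -2.3, 8.9]
width: 0.127
grip_force: 21.8
```

```bash
python3 - <<'E'
from h import *
import cv2
st();lidth(); p,d=viewer.read_camera("scene"); cv2.imwrite("pics/s3.png",cv2.resize(p[160:230,205:275],None,fx=8,fy=8,interpolation=cv2.INTER_CUBIC))
E
```

```text
t 11.45 gp [0.6526 0.033  0.3412] R [ 0.002 -0.001 -1.   ] F [-4.2  -2.31  8.89] w 0.127 gf 21.81
case [ 7.640e-02 -3.000e-04  3.412e-01] th 1.4862379567741402 r 0.23159491121572243
```

View pics/s3.png

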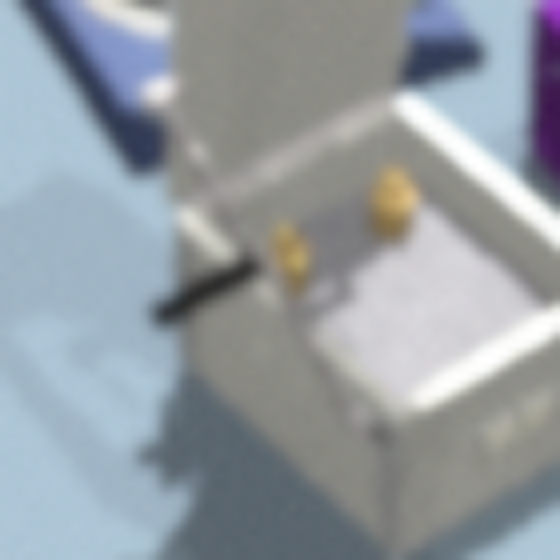

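{"op": "jog_arm", "data": {"increments": [[[0, -0.03, 0, 0, 0, 0, -0.8], [0, -0.03, 0, 0, 0, 0, -0.8], [0, -0.02, 0, 0, 0, 0, -0.8], [0, 0, 0, 0, 0, 0, -0.8], [0, 0, 0, 0, 0, 0, -0.8]]]}}

```text
time: 11.92
tool_pos: [0.651, 0.033, 0.3951]
tcp_rot: [2.182, 2.256, 0.003]
wrist_force: [-1.3, -1.9, 7.7]
width: 0.131
grip_force: 21.7
```

```bash
python3 - <<'E'
from h import *
import cv2
st();lidth(); p,d=viewer.read_camera("scene"); cv2.imwrite("pics/s4.png",p); q,_=viewer.read_camera("top"); cv2.imwrite("pics/t4.png",q)
for f in("s2","s3","s4"):
    a=cv2.imread(f"pics/{f}.png")
    if f=="s2": a=cv2.resize(a,None,fx=.2,fy=.2,interpolation=cv2.INTER_AREA)[65:90,20:40]; o=(220,185)
    elif f=="s3": a=cv2.resize(a,None,fx=.125,fy=.125,interpolation=cv2.INTER_AREA)[25:50,15:35];o=(220,185)
    else: a=a[185:210,220:240]
    g=a.max(2).astype(float); w=np.clip(100-g,0,None); v,u=np.mgrid[:25,:20]; print(f,(w*u).sum()/w.sum()+220,(w*v).sum()/w.sum()+185,w.sum())
E
```

```text
t 11.9167 gp [0.6512 0.033  0.3411] R [ 0.004 -0.001 -1.   ] F [-1.28 -1.85  7.65] w 0.131 gf 21.66
case [ 7.500e-02 -3.000e-04  3.411e-01] th 1.4800116234731056 r 0.23157898160503212
s2 229.93294216261526 196.18105616093882 1193.0
s3 230.40281224152193 195.81885856079404 1209.0
s4 230.62814465408806 195.70833333333334 1272.0
```

{"op": "jog_arm", "data": {"increments": [[[0, -0.04, 0, 0, 0, 0, -0.8], [0, -0.04, 0, 0, 0, 0, -0.8], [0, -0.04, 0, 0, 0, 0, -0.8], [0, -0.04, 0, 0, 0, 0, -0.8], [0, 0, 0, 0, 0, 0, -0.8]]]}}

```text
time: 12.43
tool_pos: [0.6463, 0.0329, 0.3948]
tcp_rot: [2.182, 2.256, 0.004]
wrist_force: [-0.9, -1.8, 6.4]
width: 0.134
grip_force: 21.6
```

```bash
cat >> h.py <<'E'
def knob(f):
    import cv2
    p,d=viewer.read_camera("scene"); cv2.imwrite(f"pics/{f}.png",p)
    w=np.clip(100-p[183:210,218:243].max(2).astype(float),0,None); v,u=np.mgrid[183:210,218:243]; u0=(w*u).sum()/w.sum();v0=(w*v).sum()/w.sum()
    print("knob",u0,v0,w.sum(),plane("scene",u0,v0,.117).round(4))
E
python3 - <<'E'
from h import *
st();lidth();knob("s5")
h=lambda th,fx:(.09-.09*np.cos(th)-fx,.022+.09*np.sin(th))
for th,k in((1.49,0),(1.462,1)):
  for fx in(-.064,-.068,-.075):
    e=np.array(h(th,fx));L=np.hypot(*e);b=np.sqrt(max(.095**2-L*L/4,0));m=e/2+k*b*np.array([-e[1],e[0]])/L+[fx,.088]
    print(th,fx,L,m,proj("scene",case(m[0],.117,m[1])))
E
```

```text
t 12.4333 gp [0.6465 0.0329 0.3408] R [ 0.004 -0.001 -1.   ] F [-0.91 -1.83  6.44] w 0.134 gf 21.55
case [ 7.030e-02 -3.000e-04  3.408e-01] th 1.4598102364382317 r 0.23161435727350815
knob 231.2058608058608 195.50915750915752 1365.0 [0.0032 0.117  0.1543]
1.49 -0.064 0.18441757862775388 [0.00936812 0.1438532 ] (np.float64(230.2950236239079), np.float64(196.52850146485616))
1.49 -0.068 0.18761591943125808 [0.00736812 0.1438532 ] (np.float64(230.60728408078987), np.float64(196.81301091002362))
1.49 -0.075 0.19328486898612438 [0.00386812 0.1438532 ] (np.float64(231.15462161702166), np.float64(197.3117058146157))
1.462 -0.064 0.1822819201633998 [-0.00827572  0.16494027] (np.float64(232.96029672954342), np.float64(195.17846089425672))
1.462 -0.068 0.18546298688874618 [-0.00628931  0.16022735] (np.float64(232.66833051842534), np.float64(195.76399838092567))
1.462 -0.075 0.1911039152094059 [0.00261382 0.14373394] (np.float64(231.35169525634288), np.float64(197.51239252446007))
```

{"op": "jog_arm", "data": {"increments": [[[0, -0.04, 0.01, 0, 0, 0, -0.8], [0, -0.04, 0, 0, 0, 0, -0.8], [0, -0.04, 0.01, 0, 0, 0, -0.8], [0, 0, 0, 0, 0, 0, -0.8], [0, 0, 0, 0, 0, 0, -0.8]]]}}

```text
time: 12.9
tool_pos: [0.6446, 0.0328, 0.3947]
tcp_rot: [2.179, 2.253, 0.01]
wrist_force: [6.7, -1.5, 5.8]
width: 0.131
grip_force: 21.5
```

```bash
python3 - <<'E'
from h import *
st();lidth();knob("s6")
E
```

```text
t 12.9 gp [0.6451 0.0328 0.3407] R [ 0.01 -0.   -1.  ] F [ 6.74 -1.48  5.8 ] w 0.131 gf 21.46
case [ 6.890e-02 -3.000e-04  3.407e-01] th 1.4535578118883827 r 0.23162990471699357
knob 231.32876712328766 195.45277577505408 1387.0 [0.0024 0.117  0.1552]
```

The stay is locked: it resists closing at 1.454 rad. I'll relieve the load and release.

{"op": "jog_arm", "data": {"increments": [[[0, 0.04, -0.04, 0, 0, 0, -0.8], [0, 0.02, 0, 0, 0, 0, -0.8], [0, 0, 0, 0, 0, 0, -0.5], [0, 0, 0, 0, 0, 0, -0.2], [0, 0, 0, 0, 0, 0, -0.2]]]}}

```text
time: 13.37
tool_pos: [0.6433, 0.0335, 0.392]
tcp_rot: [-2.182, -2.257, 0.002]
wrist_force: [0.1, -0.0, -0.8]
width: 0.403
grip_force: 0.0
```

{"op": "jog_arm", "data": {"increments": [[[0, 0, -0.5, 0, 0, 0, -0.2], [0, 0, -1, 0, 0, 0, -0.2], [0, -0.5, -1, 0, 0, 0, -0.1], [0, -1, -0.5, 0, 0, 0, 0.2], [0, -1, 0, 0, 0, 0, 0.2]]]}}

```text
time: 13.78
tool_pos: [0.5694, 0.031, 0.4872]
tcp_rot: [2.181, 2.256, 0.006]
wrist_force: [0.1, 0.3, 1.7]
width: 0.598
grip_force: 0.0
```

```bash
python3 - <<'E'
from h import *
st();knob("s7")
import cv2; p=cv2.imread("pics/s7.png"); cv2.imwrite("pics/s7c.png",cv2.resize(p[130:230,205:305],None,fx=6,fy=6,interpolation=cv2.INTER_CUBIC))
wt=np.array([.4487,-.2797,.0])
plan([[.50,-.05,.34],[wt[0],wt[1],.10]],g=-.1)
E
```

```text
t 13.7833 gp [0.5697 0.031  0.4332] R [ 0.005  0.001 -1.   ] F [0.06 0.31 1.66] w 0.598 gf 0.0
knob 230.77507302823759 195.84031158714703 1027.0 [0.0061 0.117  0.1502]
[[[-0.53, -0.44, 0.61, -0, -0, 0, -0.1], [-0.52, -0.44, 0.61, -0, -0, 0, -0.1], [-0.53, -0.44, 0.61, -0, -0, 0, -0.1], [-0.52, -0.45, 0.62, -0.01, -0, 0, -0.1], [-0.53, -0.44, 0.61, -0, -0, 0.01, -0.1]]]
[[[-0.63, -0.16, 0.67, -0, -0, -0, -0.1], [-0.63, -0.16, 0.67, -0, -0, -0, -0.1], [-0.63, -0.16, 0.67, -0, -0, -0, -0.1], [-0.63, -0.16, 0.67, -0, -0, -0, -0.1], [-0.63, -0.16, 0.67, -0, -0, -0, -0.1]]]
[[[-0.64, -0.17, 0.66, -0, -0, -0, -0.1], [-0.63, -0.16, 0.67, -0, -0, -0, -0.1], [-0.64, -0.17, 0.66, -0, -0, -0, -0.1], [-0.63, -0.16, 0.67, -0, -0, -0, -0.1], [-0.64, -0.17, 0.66, -0, -0, -0, -0.1]]]
[[[-0.63, -0.16, 0.67, -0, -0, -0, -0.1], [-0.64, -0.17, 0.66, -0, -0, -0, -0.1], [0, 0, 0, 0, 0, 0, -0.1], [0, 0, 0, 0, 0, 0, -0.1], [0, 0, 0, 0, 0, 0, -0.1]]]
```

View pics/s7c.png

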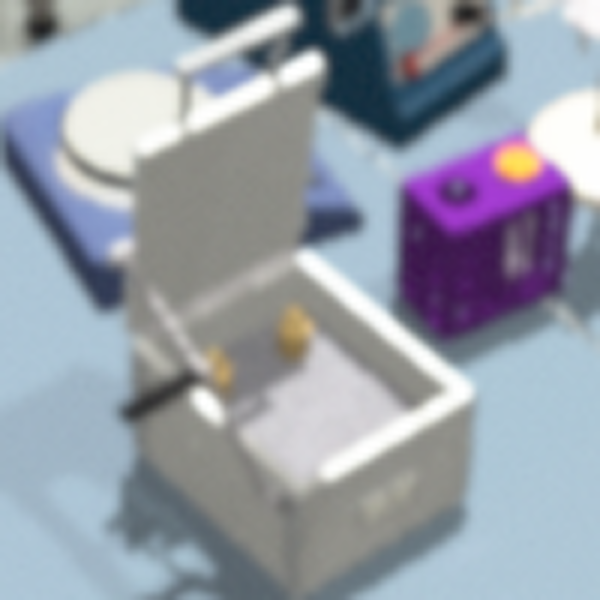

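The picture shows the stay bent over upward and locked: eye near (115,250), knob from (125,410) to (200,378), foot near (285,490). The lid stands by itself. Next is the weight.

{"op": "jog_arm", "data": {"increments": [[[-0.53, -0.44, 0.61, 0, 0, 0, -0.1], [-0.52, -0.44, 0.61, 0, 0, 0, -0.1], [-0.53, -0.44, 0.61, 0, 0, 0, -0.1], [-0.52, -0.45, 0.62, 0, 0, 0, -0.1], [-0.53, -0.44, 0.61, 0, 0, 0, -0.1]]]}}

```text
time: 14.25
tool_pos: [0.504, -0.0505, 0.3896]
tcp_rot: [-2.182, -2.258, 0.001]
wrist_force: [0.2, -0.0, -0.2]
width: 0.452
grip_force: 0.0
```

{"op": "jog_arm", "data": {"increments": [[[-0.63, -0.16, 0.67, 0, 0, 0, -0.1], [-0.63, -0.16, 0.67, 0, 0, 0, -0.1], [-0.63, -0.16, 0.67, 0, 0, 0, -0.1], [-0.63, -0.16, 0.67, 0, 0, 0, -0.1], [-0.63, -0.16, 0.67, 0, 0, 0, -0.1]]]}}

```text
time: 14.67
tool_pos: [0.4835, -0.146, 0.2891]
tcp_rot: [-2.183, -2.257, 0.001]
wrist_force: [1.0, -0.1, -0.0]
width: 0.446
grip_force: 0.0
```

{"op": "jog_arm", "data": {"increments": [[[-0.64, -0.17, 0.66, 0, 0, 0, -0.1], [-0.63, -0.16, 0.67, 0, 0, 0, -0.1], [-0.64, -0.17, 0.66, 0, 0, 0, -0.1], [-0.63, -0.16, 0.67, 0, 0, 0, -0.1], [-0.64, -0.17, 0.66, 0, 0, 0, -0.1]]]}}

```text
time: 15.08
tool_pos: [0.4619, -0.242, 0.1895]
tcp_rot: [-2.183, -2.257, 0.0]
wrist_force: [0.5, -0.1, -0.7]
width: 0.447
grip_force: 0.0
```

{"op": "jog_arm", "data": {"increments": [[[-0.63, -0.16, 0.67, 0, 0, 0, -0.1], [-0.64, -0.17, 0.66, 0, 0, 0, -0.1], [0, 0, 0, 0, 0, 0, -0.1], [0, 0, 0, 0, 0, 0, -0.1], [0, 0, 0, 0, 0, 0, -0.1]]]}}

```text
time: 15.5
tool_pos: [0.4542, -0.2796, 0.1514]
tcp_rot: [-2.184, -2.257, -0.001]
wrist_force: [-0.2, -0.6, 0.4]
width: 0.45
grip_force: 0.0
```

```bash
python3 - <<'E'
from h import *
import cv2
st(); p,d=viewer.read_camera("scene"); 
wt=[.4487,-.2797,.01]; u,v=proj("scene",wt); print(u,v); u,v=int(u),int(v); cv2.imwrite("pics/w1.png",cv2.resize(p[v-40:v+20,u-40:u+40],None,fx=8,fy=8,interpolation=cv2.INTER_CUBIC))
plan([[wt[0],wt[1],.024]],g=-.1)
E
```

```text
t 15.5 gp [ 0.4542 -0.2796  0.0974] R [-0.001  0.001 -1.   ] F [-0.17 -0.6   0.38] w 0.45 gf 0.0
329.42579656092005 194.11506929050216
[[[0, -0.07, 0.82, 0, -0, 0, -0.1], [0, -0.07, 0.83, 0, -0, 0, -0.1], [0.01, -0.06, 0.82, 0.01, -0, 0.01, -0.1], [0, 0, 0, 0, 0, 0, -0.1], [0, 0, 0, 0, 0, 0, -0.1]]]
```

View pics/w1.png

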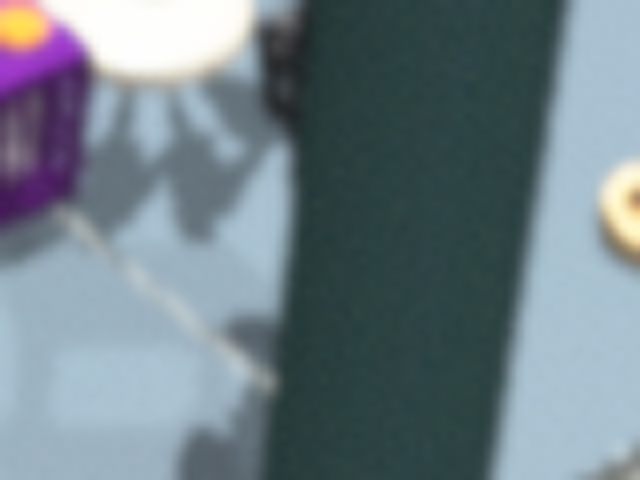

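The arm hides the weight here. I'll cross-check against the earlier crop, where it showed at (705,303).

```bash
python3 - <<'E'
from h import *
print(ray("scene",190+705.5/5-.5,120+303.5/4.2-.5,.019))
E
```

```text
[ 0.45023443 -0.28664779  0.019     ]
```

{"op": "jog_arm", "data": {"increments": [[[0, -0.07, 0.82, 0, 0, 0, -0.1], [0, -0.06, 0.83, 0, 0, 0, -0.1], [0, -0.06, 0.82, 0, 0, 0, -0.1], [0, 0, 0, 0, 0, 0, -0.1], [0, 0, 0, 0, 0, 0, -0.2]]]}}

```text
time: 15.97
tool_pos: [0.4483, -0.2792, 0.0773]
tcp_rot: [-2.181, -2.258, 0.0]
wrist_force: [-0.1, -0.4, 0.3]
width: 0.401
grip_force: 0.0
```

{"op": "jog_arm", "data": {"increments": [[[0, 0, 0, 0, 0, 0, -0.4], [0, 0, 0, 0, 0, 0, -0.5], [0, 0, 0, 0, 0, 0, -0.6], [0, 0, 0, 0, 0, 0, -0.7], [0, 0, 0, 0, 0, 0, -0.7]]], "force": 25}}

```text
time: 16.38
tool_pos: [0.4502, -0.2811, 0.0796]
tcp_rot: [2.182, 2.255, 0.002]
wrist_force: [-0.3, 2.4, 7.4]
width: 0.237
grip_force: 26.0
```

{"op": "jog_arm", "data": {"increments": [[[0, 0, -0.2, 0, 0, 0, -0.7], [0, 0, -0.4, 0, 0, 0, -0.7], [0, 0, -0.6, 0, 0, 0, -0.7], [0, 0, -0.8, 0, 0, 0, -0.7], [0, 0, -0.8, 0, 0, 0, -0.7]]]}}

```text
time: 16.8
tool_pos: [0.4479, -0.2801, 0.1625]
tcp_rot: [-2.183, -2.257, 0.001]
wrist_force: [0.6, -0.1, -0.4]
width: 0.244
grip_force: 25.3
```

```bash
python3 - <<'E'
from h import *
import cv2
st(); p,d=viewer.read_camera("top"); cv2.imwrite("pics/w2.png",cv2.resize(p[195:260,300:400],None,fx=8,fy=8,interpolation=cv2.INTER_CUBIC))
plan([[.45,-.281,.215],case(-.036,-.012,.215),case(-.036,-.012,.15)],g=-.7)
E
```

```text
t 16.8 gp [ 0.4478 -0.2801  0.1085] R [-0.001  0.001 -1.   ] F [ 0.63 -0.06 -0.39] w 0.244 gf 25.28
[[[0.01, -0, -0.84, 0.01, 0.01, 0, -0.7], [0, -0, -0.84, 0.02, 0.01, 0, -0.7], [0.01, -0.01, -0.84, 0.01, 0.01, 0, -0.7], [0.01, -0, -0.84, 0.02, 0.02, 0, -0.7], [0.89, 0.3, 0, -0, -0, 0, -0.7]]]
[[[0.9, 0.3, 0, -0, -0, 0, -0.7], [0.89, 0.31, 0, -0, -0, 0, -0.7], [0.9, 0.3, 0, -0, -0, 0, -0.7], [0.89, 0.31, 0, -0, -0, 0, -0.7], [0.9, 0.3, 0, -0, -0, 0, -0.7]]]
[[[0.89, 0.31, 0, -0, -0, 0, -0.7], [0.9, 0.3, 0, -0, -0, 0, -0.7], [0.89, 0.31, 0, -0, -0, 0, -0.7], [0.9, 0.3, 0, -0, -0, 0, -0.7], [0.89, 0.31, 0, -0, -0, 0, -0.7]]]
[[[0, -0, 0.72, -0, -0, 0, -0.7], [0, -0, 0.73, -0, -0, 0, -0.7], [0, -0, 0.72, -0, -0, 0, -0.7], [0, 0, 0, 0, 0, 0, -0.7], [0, 0, 0, 0, 0, 0, -0.7]]]
```

{"op": "jog_arm", "data": {"increments": [[[0, 0, -0.84, 0, 0, 0, -0.7], [0, 0, -0.84, 0, 0, 0, -0.7], [0, 0, -0.84, 0, 0, 0, -0.7], [0.2, 0.1, -0.84, 0, 0, 0, -0.7], [0.7, 0.2, 0, 0, 0, 0, -0.7]]]}}

```text
time: 17.27
tool_pos: [0.4591, -0.2564, 0.2695]
tcp_rot: [2.178, 2.247, 0.002]
wrist_force: [0.5, -0.5, -0.1]
width: 0.241
grip_force: 25.3
```

{"op": "jog_arm", "data": {"increments": [[[0.9, 0.3, 0, 0, 0, 0, -0.7], [0.89, 0.31, 0, 0, 0, 0, -0.7], [0.9, 0.3, 0, 0, 0, 0, -0.7], [0.89, 0.31, 0, 0, 0, 0, -0.7], [0.9, 0.3, 0, 0, 0, 0, -0.7]]]}}

```text
time: 17.68
tool_pos: [0.4977, -0.1161, 0.2631]
tcp_rot: [2.184, 2.257, 0.0]
wrist_force: [0.5, 0.4, -0.4]
width: 0.245
grip_force: 25.3
```

{"op": "jog_arm", "data": {"increments": [[[0.89, 0.31, 0, 0, 0, 0, -0.7], [0.9, 0.3, 0, 0, 0, 0, -0.7], [0.8, 0.3, 0, 0, 0, 0, -0.7], [0.5, 0.3, 0, 0, 0, 0, -0.7], [0.2, 0.1, 0, 0, 0, 0, -0.7]]]}}

```text
time: 18.1
tool_pos: [0.5344, -0.0152, 0.2631]
tcp_rot: [2.181, 2.26, 0.002]
wrist_force: [-0.2, -0.1, -2.1]
width: 0.24
grip_force: 25.3
```

```bash
python3 - <<'E'
from h import *
st();lidth()
plan([case(-.036,-.012,.14)],g=-.7); plan([case(-.036,-.012,.0925)],g=-.7,n=[9],start=case(-.036,-.012,.14))
E
```

```text
t 18.1 gp [ 0.5345 -0.0152  0.2091] R [ 0.001  0.    -1.   ] F [-0.2  -0.05 -2.08] w 0.24 gf 25.28
case [-0.0432 -0.0446  0.2091] th 0.61330344681263 r 0.16603454673786558
[[[0.36, 0.08, 0.77, 0, -0, 0.01, -0.7], [0.36, 0.08, 0.77, 0.01, -0, 0.01, -0.7], [0.37, 0.08, 0.76, 0, -0, 0.01, -0.7], [0, 0, 0, 0, 0, 0, -0.7], [0, 0, 0, 0, 0, 0, -0.7]]]
[[[0, -0, 0.18, 0, 0, 0, -0.7], [0, -0, 0.18, 0, 0, 0, -0.7], [0, -0, 0.17, 0, 0, 0, -0.7], [0, -0, 0.18, 0, 0, 0, -0.7], [0, -0, 0.17, 0, 0, 0, -0.7]]]
[[[0, -0, 0.18, 0, 0, 0, -0.7], [0, -0, 0.17, 0, 0, 0, -0.7], [0, -0, 0.18, 0, 0, 0, -0.7], [0, -0, 0.17, 0, 0, 0, -0.7], [0, 0, 0, 0, 0, 0, -0.7]]]
```

{"op": "jog_arm", "data": {"increments": [[[0.6, 0.08, 0.6, 0, 0, 0, -0.7], [0.4, 0.08, 0.8, 0, 0, 0, -0.7], [0.1, 0.08, 0.9, 0, 0, 0, -0.7], [0, 0, 0, 0, 0, 0, -0.7], [0, 0, 0, 0, 0, 0, -0.7]]]}}

```text
time: 18.52
tool_pos: [0.5383, 0.0155, 0.192]
tcp_rot: [-2.182, -2.256, 0.005]
wrist_force: [-0.4, 0.0, -0.0]
width: 0.246
grip_force: 25.3
```

{"op": "jog_arm", "data": {"increments": [[[0, 0, 0.3, 0, 0, 0, -0.7], [0, 0, 0.3, 0, 0, 0, -0.7], [0, 0, 0.3, 0, 0, 0, -0.7], [0, 0, 0.2, 0, 0, 0, -0.7], [0, 0, 0.1, 0, 0, 0, -0.7]]]}}

```text
time: 18.93
tool_pos: [0.5393, 0.0156, 0.1562]
tcp_rot: [-2.184, -2.257, 0.001]
wrist_force: [-0.1, -0.2, -0.3]
width: 0.244
grip_force: 25.3
```

```bash
python3 - <<'E'
from h import *
st();lidth()
E
```

```text
t 18.9333 gp [0.5392 0.0156 0.1022] R [-0.001  0.    -1.   ] F [-0.09 -0.15 -0.32] w 0.244 gf 25.29
case [-0.0375 -0.0139  0.1022] th -0.08727153662080339 r 0.12773845740303896
```

{"op": "jog_arm", "data": {"increments": [[[0, 0, 0.1, 0, 0, 0, -0.7], [0, 0, 0.07, 0, 0, 0, -0.7], [0, 0, 0.06, 0, 0, 0, -0.7], [0, 0, 0.05, 0, 0, 0, -0.7], [0, 0, 0, 0, 0, 0, -0.7]]]}}

```text
time: 19.35
tool_pos: [0.5398, 0.016, 0.1486]
tcp_rot: [-2.184, -2.258, 0.0]
wrist_force: [-0.3, 0.2, -0.3]
width: 0.246
grip_force: 25.3
```

{"op": "jog_arm", "data": {"increments": [[[0, 0, 0.02, 0, 0, 0, -0.7], [0, 0, 0.02, 0, 0, 0, -0.7], [0, 0, 0.02, 0, 0, 0, -0.7], [0, 0, 0, 0, 0, 0, -0.7], [0, 0, 0, 0, 0, 0, -0.7]]]}}

```text
time: 19.77
tool_pos: [0.5398, 0.0159, 0.147]
tcp_rot: [2.184, 2.258, 0.0]
wrist_force: [-0.7, 0.3, -0.4]
width: 0.243
grip_force: 25.3
```

{"op": "jog_arm", "data": {"increments": [[[0, 0, 0.02, 0, 0, 0, -0.7], [0, 0, 0.02, 0, 0, 0, -0.7], [0, 0, 0.02, 0, 0, 0, -0.7], [0, 0, 0, 0, 0, 0, -0.7], [0, 0, 0, 0, 0, 0, -0.7]]]}}

```text
time: 20.18
tool_pos: [0.5399, 0.016, 0.1456]
tcp_rot: [2.184, 2.258, 0.0]
wrist_force: [-1.9, -0.5, 2.9]
width: 0.242
grip_force: 25.7
```

Contact with the floor. I'll release gently and rise.

{"op": "jog_arm", "data": {"increments": [[[0, 0, 0, 0, 0, 0, -0.5], [0, 0, 0, 0, 0, 0, -0.4], [0, 0, 0, 0, 0, 0, -0.3], [0, 0, 0, 0, 0, 0, -0.2], [0, 0, 0, 0, 0, 0, -0.2]]]}}

```text
time: 20.6
tool_pos: [0.5398, 0.0159, 0.1449]
tcp_rot: [-2.184, -2.258, 0.0]
wrist_force: [0.2, 0.4, 0.1]
width: 0.405
grip_force: 0.0
```

{"op": "jog_arm", "data": {"increments": [[[0, 0, -0.2, 0, 0, 0, -0.2], [0, 0, -0.6, 0, 0, 0, -0.2], [0, 0, -1, 0, 0, 0, -0.2], [0, 0, -1, 0, 0, 0, -0.2], [0, 0, -1, 0, 0, 0, -0.2]]]}}

```text
time: 21.02
tool_pos: [0.5394, 0.0159, 0.2604]
tcp_rot: [-2.184, -2.258, 0.001]
wrist_force: [1.2, 0.1, 0.1]
width: 0.401
grip_force: 0.0
```

```bash
python3 - <<'E'
from h import *
import cv2
st(); plan([case(-.06,-.03,.30)],g=-.6)
E
```

```text
t 21.0167 gp [0.5394 0.0159 0.2064] R [-0.001  0.    -1.   ] F [1.16 0.1  0.15] w 0.401 gf 0.0
[[[-0.14, -0.19, -0.78, -0, -0, 0, -0.6], [-0.13, -0.19, -0.78, -0, -0, 0, -0.6], [-0.14, -0.19, -0.78, -0, -0, 0, -0.6], [-0.13, -0.19, -0.78, -0.01, -0, 0, -0.6], [0, 0, 0, 0, 0, 0, -0.6]]]
```

{"op": "jog_arm", "data": {"increments": [[[-0.14, -0.19, -0.8, 0, 0, 0, -1], [-0.13, -0.19, -0.8, 0, 0, 0, -1], [-0.14, -0.19, -0.8, 0, 0, 0, -1], [-0.5, -0.2, -0.5, 0, 0, 0, -1], [-1, 0, 0, 0, 0, 0, -1]]]}}

```text
time: 21.43
tool_pos: [0.5196, -0.0409, 0.3517]
tcp_rot: [2.177, 2.258, 0.009]
wrist_force: [0.6, 0.0, 0.5]
width: -0.001
grip_force: 0.0
```

```bash
python3 - <<'E'
from h import *
import cv2
st(); p,_=viewer.read_camera("scene"); q,D=viewer.read_camera("top"); cv2.imwrite("pics/t8.png",q)
A=cv2.resize(p[150:215,205:285],None,fx=7,fy=7,interpolation=cv2.INTER_CUBIC); B=cv2.resize(q[150:215,220:300],None,fx=7,fy=7,interpolation=cv2.INTER_CUBIC)
c=np.vstack([cv2.resize(p[158:214,210:290],None,fx=7,fy=5.2,interpolation=cv2.INTER_CUBIC),cv2.resize(q[160:216,220:300],None,fx=7,fy=5.2,interpolation=cv2.INTER_CUBIC)])
cv2.imwrite("pics/m8.png",c); print(c.shape)
E
```

```text
t 21.4333 gp [ 0.5201 -0.0408  0.2977] R [ 0.008  0.    -1.   ] F [0.63 0.01 0.45] w -0.001 gf 0.0
(582, 560, 3)
```

View pics/m8.png

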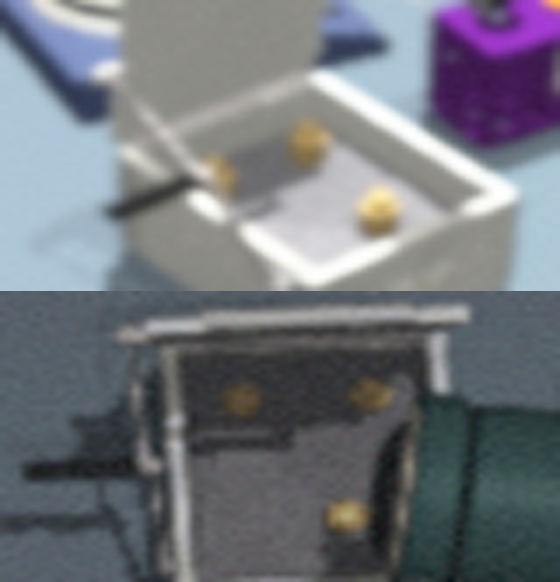

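The weight stands at the front right of the floor, and the stay is locked. The knob shows in both views, so I'll triangulate it.

```bash
python3 - <<'E'
from h import *
from scipy.optimize import least_squares
t=(220+82.5/7-.45,160+(466.5-291)/5.2-.4); s=(210+152.5/7-.45,158+196/5.2-.4)
f=lambda X:np.r_[np.subtract(proj("top",X),t),np.subtract(proj("scene",X),s)]
r=least_squares(f,[.57,.15,.15],diff_step=1e-4); print(r.x,CR.inv().apply(r.x-C0),r.fun)
for z in(.14,.155,.165): print(z,CR.inv().apply(ray("top",*t,z)-C0))
k=case(-.003,.120,0)
plan([[.52,-.041,.33],[.50,.05,.33],[k[0],k[1],.29],[k[0],k[1],.20]],g=-1)
E
```

```text
[0.57417753 0.14911174 0.15739198] [0.00188221 0.11831406 0.15739198] [ 0.15522071  0.1262137  -0.21489625 -0.02609596]
0.14 [0.00368492 0.12017784 0.14      ]
0.155 [0.0025464  0.11902627 0.155     ]
0.165 [0.00178739 0.11825856 0.165     ]
[[[0.06, 0.02, -0.6, 0.02, 0.01, -0.01, -1], [0.06, 0.02, -0.59, 0.01, 0.01, -0.01, -1], [0.76, -0.14, -0, 0, 0, 0, -1], [0.77, -0.14, -0, 0, 0, 0, -1], [0.76, -0.14, -0, 0, 0, 0, -1]]]
[[[0.77, -0.15, -0, 0, 0, 0, -1], [0.65, 0.48, 0.27, 0, 0, 0, -1], [0.66, 0.49, 0.27, 0, 0, 0, -1], [0.65, 0.48, 0.26, 0, 0, 0, -1], [0.66, 0.49, 0.27, 0, 0, 0, -1]]]
[[[0.65, 0.48, 0.26, 0, 0, 0, -1], [0, 0, 0.75, 0, 0, 0, -1], [0, 0, 0.75, 0, 0, 0, -1], [0, 0, 0.75, 0, 0, 0, -1], [0, 0, 0.75, 0, 0, 0, -1]]]
```

{"op": "jog_arm", "data": {"increments": [[[0.1, 0, -0.6, 0, 0, 0, -1], [0.3, 0, -0.6, 0, 0, 0, -1], [0.76, -0.14, 0, 0, 0, 0, -1], [0.77, -0.14, 0, 0, 0, 0, -1], [0.76, -0.14, 0, 0, 0, 0, -1]]]}}

```text
time: 21.95
tool_pos: [0.5031, 0.0391, 0.3825]
tcp_rot: [-2.185, -2.257, -0.001]
wrist_force: [1.0, -0.0, -0.9]
width: -0.001
grip_force: 0.0
```

{"op": "jog_arm", "data": {"increments": [[[0.77, -0.15, 0, 0, 0, 0, -1], [0.65, 0.48, 0.27, 0, 0, 0, -1], [0.66, 0.49, 0.27, 0, 0, 0, -1], [0.65, 0.48, 0.26, 0, 0, 0, -1], [0.66, 0.49, 0.27, 0, 0, 0, -1]]]}}

```text
time: 22.37
tool_pos: [0.5537, 0.1431, 0.3497]
tcp_rot: [-2.183, -2.258, -0.0]
wrist_force: [0.2, 0.4, 1.1]
width: 0.0
grip_force: 0.0
```

{"op": "jog_arm", "data": {"increments": [[[0.35, 0.48, 0.26, 0, 0, 0, -1], [0, 0.2, 0.7, 0, 0, 0, -1], [0, 0, 0.7, 0, 0, 0, -1], [0, 0, 0.7, 0, 0, 0, -1], [0, 0, 0.3, 0, 0, 0, -1]]]}}

```text
time: 22.78
tool_pos: [0.5719, 0.153, 0.2664]
tcp_rot: [-2.181, -2.256, 0.008]
wrist_force: [-0.9, -0.4, -0.5]
width: -0.001
grip_force: 0.0
```

```bash
python3 - <<'E'
from h import *
st();lidth()
E
```

```text
t 22.7833 gp [0.5716 0.1529 0.2124] R [-0.006 -0.001 -1.   ] F [-0.87 -0.44 -0.55] w -0.001 gf 0.0
case [-0.0006  0.1222  0.2124] th 0.8204851917595158 r 0.13673333020655667
```

{"op": "jog_arm", "data": {"increments": [[[0, 0.1, 0.3, 0, 0, 0, -1], [0, 0.05, 0.3, 0, 0, 0, -1], [0, 0, 0.15, 0, 0, 0, -1], [0, 0, 0.05, 0, 0, 0, -1], [0, 0, 0, 0, 0, 0, -1]]]}}

```text
time: 23.2
tool_pos: [0.5783, 0.1529, 0.2466]
tcp_rot: [2.184, 2.258, 0.001]
wrist_force: [-0.3, 0.1, 0.3]
width: 0.004
grip_force: 0.0
```

{"op": "jog_arm", "data": {"increments": [[[0, 0, 0.03, 0, 0, 0, -1], [0, 0, 0.03, 0, 0, 0, -1], [0, 0, 0.03, 0, 0, 0, -1], [0, 0, 0.03, 0, 0, 0, -1], [0, 0, 0, 0, 0, 0, -1]]]}}

```text
time: 23.62
tool_pos: [0.5781, 0.1529, 0.2428]
tcp_rot: [2.184, 2.258, 0.0]
wrist_force: [1.0, -0.2, -0.1]
width: -0.001
grip_force: 0.0
```

{"op": "jog_arm", "data": {"increments": [[[0, 0, 0.03, 0, 0, 0, -1], [0, 0, 0.03, 0, 0, 0, -1], [0, 0, 0.03, 0, 0, 0, -1], [0, 0, 0.03, 0, 0, 0, -1], [0, 0, 0, 0, 0, 0, -1]]]}}

```text
time: 24.03
tool_pos: [0.578, 0.1529, 0.2388]
tcp_rot: [-2.184, -2.258, 0.001]
wrist_force: [0.6, -1.2, 0.5]
width: -0.001
grip_force: 0.0
```

{"op": "jog_arm", "data": {"increments": [[[0, 0, 0.02, 0, 0, 0, -1], [0, 0, 0.02, 0, 0, 0, -1], [0, 0, 0.02, 0, 0, 0, -1], [0, 0, 0, 0, 0, 0, -1], [0, 0, 0, 0, 0, 0, -1]]]}}

```text
time: 24.45
tool_pos: [0.5781, 0.1529, 0.2372]
tcp_rot: [-2.184, -2.258, 0.0]
wrist_force: [0.6, 0.3, -0.0]
width: -0.0
grip_force: 0.0
```

{"op": "jog_arm", "data": {"increments": [[[0, 0, 0.03, 0, 0, 0, -1], [0, 0, 0.02, 0, 0, 0, -1], [0, 0, 0.02, 0, 0, 0, -1], [0, 0, 0, 0, 0, 0, -1], [0, 0, 0, 0, 0, 0, -1]]]}}

```text
time: 24.87
tool_pos: [0.5782, 0.1529, 0.2352]
tcp_rot: [-2.184, -2.258, 0.0]
wrist_force: [0.1, 0.6, 0.6]
width: 0.001
grip_force: 0.0
```

{"op": "jog_arm", "data": {"increments": [[[0, 0, 0.02, 0, 0, 0, -1], [0, 0, 0.02, 0, 0, 0, -1], [0, 0, 0.02, 0, 0, 0, -1], [0, 0, 0, 0, 0, 0, -1], [0, 0, 0, 0, 0, 0, -1]]]}}

```text
time: 25.28
tool_pos: [0.5788, 0.153, 0.2342]
tcp_rot: [2.183, 2.258, 0.002]
wrist_force: [0.7, -0.8, 4.9]
width: -0.001
grip_force: 2.3
```

Contact is near z 0.161 with 4.9 N. I'll press a little more.

{"op": "jog_arm", "data": {"increments": [[[0, 0, 0.02, 0, 0, 0, -1], [0, 0, 0.02, 0, 0, 0, -1], [0, 0, 0, 0, 0, 0, -1], [0, 0, 0, 0, 0, 0, -1], [0, 0, 0, 0, 0, 0, -1]]]}}

```text
time: 25.7
tool_pos: [0.5794, 0.153, 0.2333]
tcp_rot: [2.183, 2.257, 0.004]
wrist_force: [1.8, 1.0, 5.9]
width: -0.003
grip_force: 2.6
```

{"op": "jog_arm", "data": {"increments": [[[0, 0.01, 0.02, 0, 0, 0, -1], [0, 0.01, 0.02, 0, 0, 0, -1], [0, 0.01, 0.02, 0, 0, 0, -1], [0, 0, 0, 0, 0, 0, -1], [0, 0, 0, 0, 0, 0, -1]]]}}

```text
time: 26.12
tool_pos: [0.5808, 0.1531, 0.2319]
tcp_rot: [2.182, 2.256, 0.006]
wrist_force: [2.7, -0.0, 5.1]
width: 0.002
grip_force: 2.8
```

{"op": "jog_arm", "data": {"increments": [[[0, 0.02, 0.03, 0, 0, 0, -1], [0, 0.02, 0.03, 0, 0, 0, -1], [0, 0.02, 0.03, 0, 0, 0, -1], [0, 0.02, 0.03, 0, 0, 0, -1], [0, 0, 0, 0, 0, 0, -1]]]}}

```text
time: 26.53
tool_pos: [0.5837, 0.1532, 0.2286]
tcp_rot: [2.181, 2.256, 0.008]
wrist_force: [3.7, -0.8, 5.9]
width: -0.001
grip_force: 2.9
```

{"op": "jog_arm", "data": {"increments": [[[0, 0.03, 0.04, 0, 0, 0, -1], [0, 0.03, 0.04, 0, 0, 0, -1], [0, 0.03, 0.04, 0, 0, 0, -1], [0, 0.03, 0.04, 0, 0, 0, -1], [0, 0, 0, 0, 0, 0, -1]]]}}

```text
time: 26.95
tool_pos: [0.5877, 0.1533, 0.224]
tcp_rot: [2.181, 2.255, 0.009]
wrist_force: [4.7, -0.6, 5.1]
width: -0.001
grip_force: 2.9
```

{"op": "jog_arm", "data": {"increments": [[[0, 0.04, 0.05, 0, 0, 0, -1], [0, 0.04, 0.05, 0, 0, 0, -1], [0, 0.03, 0.05, 0, 0, 0, -1], [0, 0.03, 0.05, 0, 0, 0, -1], [0, 0, 0, 0, 0, 0, -1]]]}}

```text
time: 27.37
tool_pos: [0.5922, 0.1534, 0.2181]
tcp_rot: [2.181, 2.255, 0.009]
wrist_force: [5.3, 0.5, 5.3]
width: -0.005
grip_force: 3.0
```

{"op": "jog_arm", "data": {"increments": [[[0, 0.04, 0.05, 0, 0, 0, -1], [0, 0.04, 0.05, 0, 0, 0, -1], [0, 0.03, 0.05, 0, 0, 0, -1], [0, 0.03, 0.05, 0, 0, 0, -1], [0, 0, 0, 0, 0, 0, -1]]]}}

```text
time: 27.78
tool_pos: [0.5963, 0.1535, 0.2119]
tcp_rot: [2.181, 2.255, 0.009]
wrist_force: [5.6, -0.2, 6.0]
width: -0.003
grip_force: 3.1
```

```bash
python3 - <<'E'
from h import *
import cv2
st();lidth()
p,_=viewer.read_camera("scene"); cv2.imwrite("pics/m9.png",p); q,_=viewer.read_camera("top"); cv2.imwrite("pics/t9.png",q)
E
```

```text
t 27.7833 gp [0.5966 0.1536 0.1579] R [ 0.007  0.001 -1.   ] F [ 5.57 -0.16  5.98] w -0.003 gf 3.1
case [0.0245 0.1221 0.1579] th 0.6055773870353033 r 0.08117741269697272
```

{"op": "jog_arm", "data": {"increments": [[[0, 0.05, 0.05, 0, 0, 0, -1], [0, 0.04, 0.05, 0, 0, 0, -1], [0, 0.03, 0.05, 0, 0, 0, -1], [0, 0.03, 0.05, 0, 0, 0, -1], [0, 0, 0, 0, 0, 0, -1]]]}}

```text
time: 28.3
tool_pos: [0.6, 0.1537, 0.2054]
tcp_rot: [2.182, 2.256, 0.006]
wrist_force: [3.7, -0.2, 5.2]
width: 0.002
grip_force: 2.8
```

{"op": "jog_arm", "data": {"increments": [[[0, 0.03, 0.05, 0, 0, 0, -1], [0, 0.02, 0.05, 0, 0, 0, -1], [0, 0.02, 0.05, 0, 0, 0, -1], [0, 0.02, 0.04, 0, 0, 0, -1], [0, 0, 0, 0, 0, 0, -1]]]}}

```text
time: 28.72
tool_pos: [0.6027, 0.1538, 0.1997]
tcp_rot: [2.182, 2.256, 0.006]
wrist_force: [3.5, -0.1, 4.4]
width: 0.002
grip_force: 2.9
```

```bash
python3 - <<'E'
from h import *
import cv2
st();lidth()
p,_=viewer.read_camera("scene"); cv2.imwrite("pics/m10.png",cv2.resize(p[130:230,200:300],None,fx=6,fy=6,interpolation=cv2.INTER_CUBIC)); q,D=viewer.read_camera("top"); cv2.imwrite("pics/t10.png",q);np.save("pics/t10.npy",D)
E
```

```text
t 28.7167 gp [0.603  0.1538 0.1457] R [ 0.005  0.001 -1.   ] F [ 3.54 -0.06  4.36] w 0.002 gf 2.91
case [0.0308 0.122  0.1457] th 0.5164238899383162 r 0.06911078109947714
```

{"op": "jog_arm", "data": {"increments": [[[0, 0, -0.1, 0, 0, 0, -1], [0, 0, -0.2, 0, 0, 0, -1], [0.2, -0.4, -0.4, 0, 0, 0, -1], [0.4, -0.7, -0.6, 0, 0, 0, -1], [0.4, -0.7, -0.9, 0, 0, 0, -1]]]}}

```text
time: 29.23
tool_pos: [0.5427, 0.1811, 0.261]
tcp_rot: [-2.182, -2.253, 0.012]
wrist_force: [-1.1, 1.2, 0.1]
width: -0.0
grip_force: 0.0
```

{"op": "jog_arm", "data": {"increments": [[[0, -0.7, -1, 0, 0, 0, -0.6], [0, -0.7, -1, 0, 0, 0, -0.2], [0, -0.7, -1, 0, 0, 0, -0.2], [0, -0.5, -1, 0, 0, 0, -0.2], [0, 0, -1, 0, 0, 0, -0.2]]]}}

```text
time: 29.65
tool_pos: [0.4639, 0.179, 0.4149]
tcp_rot: [-2.181, -2.258, 0.005]
wrist_force: [0.3, -0.3, 0.3]
width: 0.4
grip_force: 0.0
```

```bash
python3 - <<'E'
from h import *
import cv2
st();lidth()
p,S=viewer.read_camera("scene"); cv2.imwrite("pics/m11.png",p); q,D=viewer.read_camera("top")
def cloud(n,D):
    c=viewer.camera_params(n); v,u=np.mgrid[:384,:512]; P=np.stack([(u-c["cx"])/c["fx"]*D,(v-c["cy"])/c["fy"]*D,D],-1)[D>0]
    return CR.inv().apply((P-c["t"])@np.array(c["R"])-C0)
for n,d in(("top",D),("scene",S)):
    P=cloud(n,d); m=(abs(P[:,1])<.075)&(P[:,2]>.13)&(P[:,2]<.36)&(P[:,0]>.02)&(P[:,0]<.17); P=P[m]
    for z in np.arange(.13,.36,.02):
        k=abs(P[:,2]-z)<.01
        if k.sum()>3: print(n,round(z,2),k.sum(),np.percentile(P[k,0],[10,50,90]).round(4),P[k,1].min().round(3),P[k,1].max().round(3))
for th in(1.30,1.36,1.42,1.46): print(th,proj("top",bar(th)),proj("scene",bar(th)))
cv2.imwrite("pics/m12.png",np.hstack([cv2.resize(p[125:225,205:285],(440,550),interpolation=cv2.INTER_CUBIC),cv2.resize(q[145:215,225:285],(350,410),interpolation=cv2.INTER_CUBIC)] if 0 else [cv2.resize(p[125:225,205:285],(400,500),interpolation=cv2.INTER_CUBIC),cv2.resize(q[130:210,225:289],(400,500),interpolation=cv2.INTER_CUBIC)]))
E
```

```text
t 29.65 gp [0.4637 0.1789 0.3609] R [-0.004 -0.001 -1.   ] F [ 0.29 -0.33  0.29] w 0.4 gf 0.0
case [-0.1076  0.1518  0.3609] th 0.8778787346256492 r 0.3193826664821657
top 0.13 4 [0.0961 0.0965 0.097 ] -0.007 0.058
top 0.15 11 [0.0924 0.0933 0.0949] -0.025 0.055
top 0.17 12 [0.0878 0.0887 0.0911] -0.041 0.072
top 0.19 16 [0.084  0.0851 0.0865] -0.072 0.064
top 0.21 9 [0.0807 0.0819 0.0834] -0.019 0.057
top 0.23 8 [0.0756 0.0769 0.0789] -0.028 0.073
top 0.25 16 [0.0716 0.0728 0.0745] -0.07 0.066
top 0.27 18 [0.0681 0.0701 0.0718] -0.056 0.074
top 0.29 79 [0.0582 0.0641 0.067 ] -0.074 0.074
top 0.33 53 [0.0453 0.0487 0.0559] -0.044 0.045
top 0.35 64 [0.0466 0.0502 0.0539] -0.044 0.042
scene 0.13 17 [0.0853 0.0879 0.0901] -0.001 0.074
scene 0.15 32 [0.0821 0.0846 0.0893] -0.004 0.074
scene 0.17 19 [0.0784 0.0803 0.0832] -0.072 0.07
scene 0.19 38 [0.074  0.0766 0.0793] -0.073 0.074
scene 0.21 38 [0.0703 0.0737 0.0769] -0.069 0.074
scene 0.23 36 [0.065  0.0674 0.072 ] -0.072 0.075
scene 0.25 42 [0.0605 0.0639 0.0693] -0.073 0.075
scene 0.27 23 [0.0579 0.0599 0.0638] -0.072 0.07
scene 0.29 31 [0.0532 0.0584 0.063 ] -0.072 0.07
scene 0.33 10 [0.0467 0.0505 0.0536] -0.048 -0.033
scene 0.35 9 [0.0425 0.0459 0.0506] -0.043 -0.024
1.3 (np.float64(264.86966892796585), np.float64(176.6453654876865)) (np.float64(250.0136930521722), np.float64(143.33441424442918))
1.36 (np.float64(264.62232548774307), np.float64(172.15487257794152)) (np.float64(247.76251956070263), np.float64(140.95338429995695))
1.42 (np.float64(264.36728598433325), np.float64(167.63665860385035)) (np.float64(245.4993005720982), np.float64(138.73799635327023))
1.46 (np.float64(264.19371619922777), np.float64(164.622302652633)) (np.float64(243.98906971530994), np.float64(137.35743999063243))
```

View pics/m12.png

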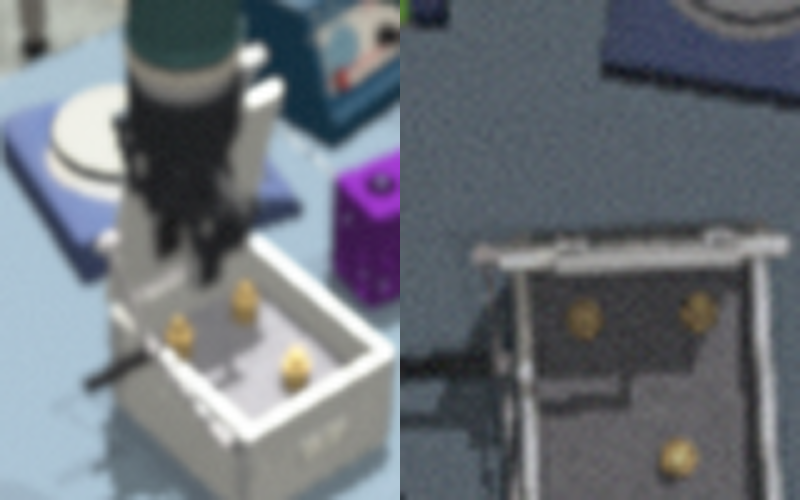

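The top depth gives a lid angle of about 1.37 rad. The stay is broken with its knob lowered, and all three weights stand. Now I'll take the bar.

```bash
python3 - <<'E'
from h import *
b=bar(1.37); print(b)
plan([case(-.10,.15,.42),b+[0,0,.08],b+[0,0,.002]],g=-.2)
arc(np.linspace(1.37,1.20,6)); arc(np.linspace(1.2,0,26))
E
```

```text
[0.62617879 0.0324499  0.33657555]
[[[-0.04, 0.06, -0.89, 0.04, -0.01, 0.01, -0.2], [-0.04, 0.06, -0.9, 0.04, -0.02, 0, -0.2], [-0.62, 0.62, 0.01, -0, 0, 0, -0.2], [-0.63, 0.63, 0.02, -0, 0, 0, -0.2], [-0.62, 0.62, 0.01, -0, 0, 0, -0.2]]]
[[[-0.63, 0.63, 0.02, -0, 0, 0, -0.2], [-0.62, 0.62, 0.01, -0, 0, 0, -0.2], [-0.63, 0.63, 0.02, -0, 0, 0, -0.2], [-0.62, 0.62, 0.01, -0, 0, 0, -0.2], [-0.63, 0.63, 0.02, -0, 0, 0, -0.2]]]
[[[0, -0, 0.87, -0, 0, 0, -0.2], [0, -0, 0.86, -0, 0, 0, -0.2], [0, -0, 0.87, -0, 0, 0, -0.2], [0, 0, 0, 0, 0, 0, -0.2], [0, 0, 0, 0, 0, 0, -0.2]]]
[[[0, -0.26, 0.05, 0, 0, 0, -0.8], [0, -0.25, 0.06, 0, 0, 0, -0.8], [0, -0.25, 0.07, 0, 0, 0, -0.8], [0, -0.25, 0.08, 0, 0, 0, -0.8], [0, -0.25, 0.08, 0, 0, 0, -0.8]]]
[[[0, -0.34, 0.13, 0, 0, 0, -0.8], [0, -0.34, 0.15, 0, 0, 0, -0.8], [0, -0.33, 0.16, 0, 0, 0, -0.8], [0, -0.32, 0.18, 0, 0, 0, -0.8], [0, -0.31, 0.2, 0, 0, 0, -0.8]]]
[[[0, -0.3, 0.21, 0, 0, 0, -0.8], [0, -0.29, 0.22, 0, 0, 0, -0.8], [0, -0.28, 0.24, 0, 0, 0, -0.8], [0, -0.27, 0.25, 0, 0, 0, -0.8], [0, -0.26, 0.26, 0, 0, 0, -0.8]]]
[[[0, -0.24, 0.28, 0, 0, 0, -0.8], [0, -0.23, 0.29, 0, 0, 0, -0.8], [0, -0.22, 0.3, 0, 0, 0, -0.8], [0, -0.2, 0.31, 0, 0, 0, -0.8], [0, -0.19, 0.32, 0, 0, 0, -0.8]]]
[[[0, -0.17, 0.33, 0, 0, 0, -0.8], [0, -0.15, 0.33, 0, 0, 0, -0.8], [0, -0.14, 0.34, 0, 0, 0, -0.8], [0, -0.12, 0.35, 0, 0, 0, -0.8], [0, -0.11, 0.35, 0, 0, 0, -0.8]]]
[[[0, -0.09, 0.36, 0, 0, 0, -0.8], [0, -0.07, 0.36, 0, 0, 0, -0.8], [0, -0.05, 0.36, 0, 0, 0, -0.8], [0, -0.04, 0.37, 0, 0, 0, -0.8], [0, -0.02, 0.37, 0, 0, 0, -0.8]]]
```

{"op": "jog_arm", "data": {"increments": [[[0, 0, -0.9, 0, 0, 0, -0.2], [0, 0.1, -0.9, 0, 0, 0, -0.2], [-0.62, 0.62, 0, 0, 0, 0, -0.2], [-0.63, 0.63, 0, 0, 0, 0, -0.2], [-0.62, 0.62, 0, 0, 0, 0, -0.2]]]}}

```text
time: 30.17
tool_pos: [0.5286, 0.1247, 0.4676]
tcp_rot: [-2.182, -2.259, 0.002]
wrist_force: [0.5, -0.0, 0.5]
width: 0.397
grip_force: 0.0
```

{"op": "jog_arm", "data": {"increments": [[[-0.63, 0.63, 0, 0, 0, 0, -0.2], [-0.62, 0.62, 0, 0, 0, 0, -0.2], [-0.63, 0.63, 0, 0, 0, 0, -0.2], [-0.62, 0.62, 0, 0, 0, 0, -0.2], [-0.63, 0.63, 0, 0, 0, 0, -0.2]]]}}

```text
time: 30.58
tool_pos: [0.6258, 0.0335, 0.4661]
tcp_rot: [-2.182, -2.256, 0.005]
wrist_force: [0.2, 1.1, 1.0]
width: 0.395
grip_force: 0.0
```

{"op": "jog_arm", "data": {"increments": [[[0, 0, 0, 0, 0, 0, -0.2], [0, 0, 0, 0, 0, 0, -0.2], [0, 0, 0, 0, 0, 0, -0.2], [0, 0, 0, 0, 0, 0, -0.2], [0, 0, 0, 0, 0, 0, -0.2]]]}}

```text
time: 31.0
tool_pos: [0.6249, 0.0353, 0.4683]
tcp_rot: [-2.182, -2.259, 0.0]
wrist_force: [-0.9, 0.4, -0.5]
width: 0.404
grip_force: 0.0
```

```bash
python3 - <<'E'
from h import *
st(); plan([bar(1.37)+[0,0,.002]],g=-.2)
E
```

```text
t 31.0 gp [0.6249 0.0353 0.4143] R [-0.  0. -1.] F [-0.91  0.35 -0.46] w 0.404 gf 0.0
[[[-0.03, 0.01, 0.84, -0, -0, 0, -0.2], [-0.03, 0.02, 0.84, -0, -0, 0.01, -0.2], [-0.04, 0.01, 0.85, -0, -0, 0, -0.2], [0, 0, 0, 0, 0, 0, -0.2], [0, 0, 0, 0, 0, 0, -0.2]]]
```

{"op": "jog_arm", "data": {"increments": [[[-0.03, 0.02, 0.7, 0, 0, 0, -0.2], [-0.03, 0.02, 0.7, 0, 0, 0, -0.2], [-0.04, 0, 0.6, 0, 0, 0, -0.2], [0, 0, 0.5, 0, 0, 0, -0.2], [0, 0, 0, 0, 0, 0, -0.2]]]}}

```text
time: 31.42
tool_pos: [0.6249, 0.0322, 0.3893]
tcp_rot: [-2.179, -2.256, 0.007]
wrist_force: [-0.6, -0.3, -0.3]
width: 0.404
grip_force: 0.0
```

{"op": "jog_arm", "data": {"increments": [[[0, 0, 0, 0, 0, 0, -0.4], [0, 0, 0, 0, 0, 0, -0.6], [0, 0, 0, 0, 0, 0, -0.8], [0, 0, 0, 0, 0, 0, -0.8], [0, 0, 0, 0, 0, 0, -0.8]]], "force": 20}}

```text
time: 31.83
tool_pos: [0.6273, 0.0318, 0.3953]
tcp_rot: [2.183, 2.257, 0.004]
wrist_force: [-1.1, 0.9, 4.9]
width: 0.129
grip_force: 20.2
```

```bash
python3 - <<'E'
from h import *
st();lidth()
E
```

```text
t 31.8333 gp [0.6275 0.0318 0.3413] R [ 0.003  0.001 -1.   ] F [-1.07  0.9   4.86] w 0.129 gf 20.2
case [ 0.0513 -0.0007  0.3413] th 1.3790347128771698 r 0.23455528190015598
```

{"op": "jog_arm", "data": {"increments": [[[0, -0.1, 0, 0, 0, 0, -0.8], [0, -0.2, 0.04, 0, 0, 0, -0.8], [0, -0.25, 0.06, 0, 0, 0, -0.8], [0, -0.25, 0.06, 0, 0, 0, -0.8], [0, -0.25, 0.07, 0, 0, 0, -0.8]]]}}

```text
time: 32.25
tool_pos: [0.5947, 0.0307, 0.3866]
tcp_rot: [2.184, 2.258, 0.002]
wrist_force: [2.8, 3.0, -0.6]
width: 0.128
grip_force: 20.0
```

```bash
python3 - <<'E'
from h import *
st();lidth()
E
```

```text
t 32.25 gp [0.5947 0.0307 0.3326] R [ 0.001  0.001 -1.   ] F [ 2.76  2.98 -0.65] w 0.128 gf 20.0
case [ 0.0185 -0.0007  0.3326] th 1.2339704492769226 r 0.23379657439686644
```

{"op": "jog_arm", "data": {"increments": [[[0, -0.28, 0.1, 0, 0, 0, -0.8], [0, -0.34, 0.13, 0, 0, 0, -0.8], [0, -0.34, 0.15, 0, 0, 0, -0.8], [0, -0.33, 0.16, 0, 0, 0, -0.8], [0, -0.32, 0.18, 0, 0, 0, -0.8]]]}}

```text
time: 32.67
tool_pos: [0.5456, 0.0291, 0.3636]
tcp_rot: [-2.183, -2.257, 0.001]
wrist_force: [1.5, 3.8, 0.0]
width: 0.125
grip_force: 20.2
```

```bash
python3 - <<'E'
from h import *
st();lidth()
E
```

```text
t 32.6667 gp [0.5455 0.0291 0.3096] R [-0.002  0.001 -1.   ] F [1.5  3.77 0.03] w 0.125 gf 20.18
case [-0.0307 -0.0007  0.3096] th 1.00077236012808 r 0.233285537581026
```

{"op": "jog_arm", "data": {"increments": [[[0, -0.31, 0.2, 0, 0, 0, -0.8], [0, -0.3, 0.21, 0, 0, 0, -0.8], [0, -0.29, 0.22, 0, 0, 0, -0.8], [0, -0.28, 0.24, 0, 0, 0, -0.8], [0, -0.27, 0.25, 0, 0, 0, -0.8]]]}}

```text
time: 33.08
tool_pos: [0.502, 0.0275, 0.3297]
tcp_rot: [-2.183, -2.257, 0.001]
wrist_force: [1.8, 3.8, -0.3]
width: 0.133
grip_force: 19.9
```

{"op": "jog_arm", "data": {"increments": [[[0, -0.26, 0.26, 0, 0, 0, -0.8], [0, -0.24, 0.28, 0, 0, 0, -0.8], [0, -0.23, 0.29, 0, 0, 0, -0.8], [0, -0.22, 0.3, 0, 0, 0, -0.8], [0, -0.2, 0.31, 0, 0, 0, -0.8]]]}}

```text
time: 33.5
tool_pos: [0.4685, 0.0262, 0.287]
tcp_rot: [-2.184, -2.258, -0.0]
wrist_force: [2.7, 3.9, 0.3]
width: 0.132
grip_force: 19.7
```

```bash
python3 - <<'E'
from h import *
st();lidth()
E
```

```text
t 33.5 gp [0.4685 0.0262 0.233 ] R [-0.  0. -1.] F [2.65 3.89 0.32] w 0.132 gf 19.74
case [-0.1078 -0.001   0.233 ] th 0.5305227670093715 r 0.23292109066950975
```

{"op": "jog_arm", "data": {"increments": [[[0, -0.18, 0.32, 0, 0, 0, -0.8], [0, -0.17, 0.33, 0, 0, 0, -0.8], [0, -0.15, 0.33, 0, 0, 0, -0.8], [0, -0.14, 0.34, 0, 0, 0, -0.8], [0, -0.12, 0.35, 0, 0, 0, -0.8]]]}}

```text
time: 33.92
tool_pos: [0.4461, 0.0252, 0.2369]
tcp_rot: [2.184, 2.258, -0.0]
wrist_force: [1.5, 2.4, -1.3]
width: 0.129
grip_force: 19.6
```

```bash
python3 - <<'E'
from h import *
st();lidth()
E
```

```text
t 33.9167 gp [0.4462 0.0252 0.1829] R [ 0. -0. -1.] F [ 1.48  2.37 -1.29] w 0.129 gf 19.63
case [-0.1302 -0.0013  0.1829] th 0.29376961222319264 r 0.23191850978147863
```

{"op": "jog_arm", "data": {"increments": [[[0, -0.1, 0.35, 0, 0, 0, -0.8], [0, -0.08, 0.36, 0, 0, 0, -0.8], [0, -0.06, 0.36, 0, 0, 0, -0.8], [0, -0.04, 0.35, 0, 0, 0, -0.8], [0, -0.03, 0.25, 0, 0, 0, -0.8]]]}}

```text
time: 34.33
tool_pos: [0.4368, 0.0248, 0.1863]
tcp_rot: [-2.184, -2.258, 0.001]
wrist_force: [0.8, 0.6, 0.4]
width: 0.131
grip_force: 19.8
```

{"op": "jog_arm", "data": {"increments": [[[0, 0, 0.08, 0, 0, 0, -0.8], [0, 0, 0.05, 0, 0, 0, -0.8], [0, 0, 0.03, 0, 0, 0, -0.8], [0, 0, 0, 0, 0, 0, -0.8], [0, 0, 0, 0, 0, 0, -0.8]]]}}

```text
time: 34.75
tool_pos: [0.4367, 0.0249, 0.1828]
tcp_rot: [-2.183, -2.258, 0.002]
wrist_force: [-1.7, -1.8, -2.7]
width: 0.133
grip_force: 19.7
```

```bash
python3 - <<'E'
from h import *
st();lidth()
E
```

```text
t 34.75 gp [0.4366 0.0248 0.1288] R [-0.001 -0.001 -1.   ] F [-1.66 -1.77 -2.67] w 0.133 gf 19.71
case [-0.1397 -0.0014  0.1288] th 0.05557113873347892 r 0.23049892715728687
```

Lower to contact in slow steps.

{"op": "jog_arm", "data": {"increments": [[[0, 0, 0.06, 0, 0, 0, -0.8], [0, 0, 0.05, 0, 0, 0, -0.8], [0, 0, 0.05, 0, 0, 0, -0.8], [0, 0, 0.05, 0, 0, 0, -0.8], [0, 0, 0, 0, 0, 0, -0.8]]]}}

```text
time: 35.17
tool_pos: [0.4364, 0.0249, 0.1761]
tcp_rot: [-2.183, -2.258, 0.003]
wrist_force: [-4.2, -3.2, -1.9]
width: 0.133
grip_force: 19.8
```

{"op": "jog_arm", "data": {"increments": [[[0, 0, 0.04, 0, 0, 0, -0.8], [0, 0, 0.04, 0, 0, 0, -0.8], [0, 0, 0.03, 0, 0, 0, -0.8], [0, 0, 0, 0, 0, 0, -0.8], [0, 0, 0, 0, 0, 0, -0.8]]]}}

```text
time: 35.58
tool_pos: [0.4365, 0.0249, 0.1755]
tcp_rot: [-2.183, -2.258, 0.004]
wrist_force: [-13.3, -4.0, 19.3]
width: 0.131
grip_force: 21.9
```

{"op": "jog_arm", "data": {"increments": [[[0, -0.03, -0.08, 0, 0, 0, -0.8], [0, 0, 0, 0, 0, 0, -0.6], [0, 0, 0, 0, 0, 0, -0.3], [0, 0, 0, 0, 0, 0, -0.2], [0, 0, 0, 0, 0, 0, -0.2]]]}}

```text
time: 36.0
tool_pos: [0.4368, 0.0253, 0.1759]
tcp_rot: [2.184, 2.258, 0.002]
wrist_force: [0.5, -0.6, 0.3]
width: 0.397
grip_force: 0.0
```

{"op": "jog_arm", "data": {"increments": [[[0, 0, -0.3, 0, 0, 0, -0.2], [0, 0, -0.8, 0, 0, 0, -0.2], [0, 0, -1, 0, 0, 0, -0.2], [0, 0, -1, 0, 0, 0, -0.2], [0, 0, -1, 0, 0, 0, -0.2]]]}}

```text
time: 36.42
tool_pos: [0.4361, 0.0252, 0.3005]
tcp_rot: [-2.184, -2.258, -0.0]
wrist_force: [0.5, -0.9, 0.2]
width: 0.4
grip_force: 0.0
```

{"op": "jog_arm", "data": {"increments": [[[-1, 0, 0, 0, 0, 0, -0.2], [-1, 0, 0, 0, 0, 0, -0.2], [-1, 0, 0, 0, 0, 0, -0.2], [-1, 0, 0, 0, 0, 0, -0.2], [0, 0, 0, 0, 0, 0, -0.2]]]}}

```text
time: 36.83
tool_pos: [0.4407, -0.0987, 0.2998]
tcp_rot: [2.186, 2.252, -0.001]
wrist_force: [0.1, -0.1, 0.5]
width: 0.4
grip_force: 0.0
```

```bash
python3 - <<'E'
from h import *
st(); q,D=viewer.read_camera("top"); D0=np.load("pics/top0.npy")
c=viewer.camera_params("top"); 
# lid top heights near front vs. start
for r in [(slice(170,178),slice(250,268)),(slice(190,198),slice(250,268)),(slice(204,210),slice(250,265))]: print(np.median(D0[r])-np.median(D[r]))
for u0,u1 in((255,270),): print((D0-D)[228:235,u0:u1].mean(1).round(4))
E
```

```text
t 36.8333 gp [ 0.4408 -0.0989  0.2458] R [ 0.002 -0.003 -1.   ] F [ 0.13 -0.13  0.5 ] w 0.4 gf 0.0
-0.00026130676
0.00020992756
-0.00018322468
[-0.0018  0.0004  0.0011  0.0017 -0.0007  0.0003  0.    ]
```

Lid heights match the start to within 0.3 mm, so it is fully shut.

```bash
python3 -c "
from workcell import bot; print(bot.finish_job())"
```

```text
the job is handed in; nothing more can be done
None
```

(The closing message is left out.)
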